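Cap off the spare cooling-water outlet with a worm-drive clamp cap

ROBOT

A 6-joint arm with a two-finger parallel gripper is mounted at the origin on the work surface. World frame = base frame: x ahead of the robot, y to its left, z up, the work surface at z = 0. Lengths are in m, angles in rad, forces in N, time in s.
With the tool pointing down it reaches from about 0.375 to 0.75 m from the base axis. Payload 9 kg.
Tool frame: the origin (TCP) lies midway between the tips of the shut fingers; the grasp point (between the pads) lies 19 mm behind it; z points along the fingers, y is the direction in which the jaws open and shut (so a half turn about z gives the same grasp; the last joint's range is limited). The gripper opens to 85 mm and grips with 20 to 120 N. Pads are 22 mm wide; open, the fingers measure 114 mm over their backs; the gripper's body (76 mm by 85 mm) begins 54 mm behind the grasp point. The pads swing forward as they close: fully open they stand 13 mm farther back than shut.
Start: joints at [-1.351, 0.104, 0.097, 1.564, 0, 1.353], TCP at [0.254, -0.543, 0.231] pointing down, gripper open.
Joint ranges: [-2.99, 2.99], [-0.84, 1.86], [-1.1, 1.16], [-1.84, 2.11], [-1.51, 1.56], [-3.14, 3.14]. Speed limits (rad/s): [2.22, 2.22, 2.57, 3.14, 3.14, 3.14].

INTERFACE

Orientations are given as a unit quaternion [w, x, y, z].
In Python, from plant import arm, vision gives the robot as it stands.
- The arm moves only by the tool move_arm, never from a script. Its argument "commands" is a list of rows, each a list of 7 numbers: the shift along the tool's x, y, z in m, then the turn, a rotation vector about the tool's x, y, z in rad, then the finger opening in m, from 0 to 0.0854. A call has 1 to 5 rows; each row is the pose to reach, as a shift and turn from the pose commanded when the call began, along the tool's axes at that moment; what a row does not reach only later rows make up. A row lasts 1/10 s, in which the tool goes at most 50 mm and 8.59 degrees, less where a joint would pass 70% of its speed; a pose out of reach is approached as far as the arm can. A call with a gripper value outside its range is refused whole. The fingers move at their own pace and stop on an object; "newtons" is the grip in N (left out, the last holds). Time passes only in rows, so rows that repeat a pose let the fingers close. It gives the time, the measured TCP pose, the force and the opening at its end, in the units of the state.
- arm.observe(): the state, without advancing time (a new reading comes with each control period).
- vision.get_image(name): name is "scene" or "top" or "wrist"; returns a dict with "frame" (480x640x3 uint8, blue, green, red), "range_z" (480x640 float32, m along the optical axis (not along the pixel's ray), 0 where there is no reading), "camera_matrix" (3x3 intrinsics, pixels), "pose" (4x4, takes a point from camera to world coordinates). Camera axes: x right, y up, looking along -z (the intrinsics and any distortion apply to the point x, -y, -z); pixel columns grow to the right and rows downward; lengths in m; the calibration is good to about 2 mm. The wrist camera is an equidistant fisheye: a pixel r from the principal point sees the ray r / f radians off the axis. A picture is of the moment at which its call begins.
- arm.close_job(): hands the job in, once; it reports no verdict.
The state is a dict: "t": time; "joints": joint angles; "joint_velocities": joint speeds; "effort": joint torques, N m; "ee_pos": TCP position; "tcp_rot": TCP orientation; "wrist_force": force on the tool from outside, world axes, zero at the start; "wrist_torque": the same for the moment, N m; "opening": opening from 0.0 (shut) to 1.0 (fully open).
Only numpy, scipy, OpenCV 4.12 (cv2) and the standard library are available. Lean on these libraries where they do the work, as an engineer would, in place of code of your own. Each camera call takes 0.05 s, during which the arm holds its last target. There are 200 camera calls.

TASK

Pick up the blue clamp cap, slide its open end over the barbed brass stub of the cooling-water manifold until it is fully home against the dark collar, without ramming it, and let go of it there. Then turn its orange thumb key clockwise (seen from above) until the band is snug on the stub: feel for the resistance to rise clearly above the screw's steady drag, but do not overtighten; let go of the key and leave everything else on the bench where it is.

Things in the scene. Friction and masses are not known exactly. Their poses are not given: they have to be found in the camera images.
- cap_tab (a point): Middle of the grip tab on the blue cap, 75 mm above the cap's underside, 45 mm behind the mouth plane. Tab: 10 mm thick along x, 24 mm wide along y, top 83 mm above the underside, bottom 54 mm, where the round skirt's top begins ahead of it: keep fingertips above that. Axes as cap. The key stands 35.5 mm ahead (+x) and 34 mm left (+y) of this point.
- cap: Clamp cap (about 200 g, loose, standing upright): a blue cup with a steel worm-drive band. Origin: middle of the underside, 22 mm behind the mouth plane. x runs along the bore from closed end to open mouth, y left, z up.
- cap_mouth (a point): Centre of the cap's open mouth on the bore axis, 27 mm above the underside; x points out of the mouth. Skirt 40 mm deep, 50 mm outside, bore 43 mm. Two sprung grey lips in it (top and bottom) snap over the barbs with about 5 to 12 N of push; the force rises steeply once the mouth meets the collar.
- key (a point): Middle of the orange thumb key: wing 24 mm wide (its x), 8 mm thick (its y), 24 mm high, 105 mm above the cap's underside; z is the screw axis. Starts fully open, clockwise tightens. Drag about 0.1 N m for 0.3 to 2 rad, until the shoes touch (differs each time, must be felt), then about 1 N m more per rad: 0.08 to 0.2 N m above the drag is snug, 0.3 is too tight. It holds when let go.
- stub_seat (a point): Centre of the collar face on the fixed steel manifold (100 x 220 mm, 115 mm high), which the cap's mouth must meet; on the stub axis, 90 mm above the bench. x points along the stub into the manifold: the cap slides on along +x, its own x parallel to it, upright. Two blue valve knobs stand on the manifold 88 mm beyond this face, up to 152 mm high.
- stub_tip (a point): Centre of the brass stub's free end, 38 mm in front of the collar face. Tip 33 mm in diameter; two barbs swell to 40.4 mm at 7 and 15.5 mm from the tip.
- collar: Dark steel collar at the stub's root, 56 mm in diameter, 8 mm thick; same point and axes as stub_seat.
- shoe_left: Left pressure shoe of the band, inside the cap 7 mm from its mouth. Both shoes move inward 5 mm per rad of screw and press on the stub through 20 N/mm springs. The point lies on the bore axis when the shoe is fully out.
- shoe_right: Right pressure shoe, the mirror image of the left one.
- spare_band: Bystander: plain steel band 60 mm in diameter, 13 mm high, lying flat.
- screwdriver: Bystander: screwdriver lying on the bench between manifold and robot.
- reagent: Bystander: amber bottle, 60 mm in diameter, 130 mm high.
- beaker: Bystander: clear cup, 70 mm across, 90 mm high.
- jar: Bystander: white jar, 64 mm across, 80 mm high.
- brass_plug: Bystander: brass plug, 36 mm across, 30 mm high.
There are look-alikes about, which are no part of the job. What is shaped like the cap but green is not meant.

How it is judged:
By the outcome, as a careful person would: the job done as asked, in the order asked, and still so for the second after the job is handed in, with the robot touching nothing.
It also fails if it takes over 70 s, if anything falls off the work surface, if the arm or the gripper's body presses on something with over 40 N, if the wrist force passes 120 N, or if a joint passes its speed limit or range.

## Working session

There is one attempt and no reset: what is moved stays moved. The work goes in short steps, Python scripts to look and compute and a tool call to move; the robot and the scene stay as the last step left them, time stands still between calls to the robot, and variables do not carry over. Pictures are saved under pics/ and viewed, about 8 in all and at most 12, crops included, and the job is handed in when it is done.

Besides the shell and the picture viewer there is one more tool, called after "Emit:" by a JSON object that holds its "name" and its "arguments", one argument or row to a line. move_arm: Moves the arm, as the interface text tells. Its arguments: {"type":"object","properties":{"commands":{"type":"array"},"newtons":{"type":"number"}},"required":["commands"]}

```bash
mkdir -p pics
cat > h.py <<'E'
import numpy as np, cv2
from plant import arm, vision
def shot(n):
    im=vision.get_image(n); np.savez('last_%s.npz'%n,**im); return im
def pt(im,u,v,z=None):
    K=im["camera_matrix"];d=im["range_z"][int(v),int(u)] if z is None else z
    p=np.array([(u-K[0,2])/K[0,0]*d,-(v-K[1,2])/K[1,1]*d,-d,1]);return (im["pose"]@p)[:3]
def cloud(im):
    K=im["camera_matrix"];d=im["range_z"];v,u=np.mgrid[:480,:640]
    p=np.stack([(u-K[0,2])/K[0,0]*d,-(v-K[1,2])/K[1,1]*d,-d,np.ones_like(d)],-1)
    return (p@im["pose"].T)[...,:3]
E
python3 - <<'E'
from h import *
s=arm.observe();print(s)
for n in("top","scene"):
    im=shot(n);cv2.imwrite('pics/%s0.png'%n,im["frame"]);print(im["camera_matrix"],im["pose"].round(3), [k for k in im])
E
```

```text
{'t': 0.0, 'joints': array([-1.35075058e+00,  1.04669829e-01,  9.64508218e-02,  1.56392954e+00,
        7.07218185e-06,  1.35310972e+00]), 'joint_velocities': array([-0.00239431, -0.00219719, -0.00109592, -0.00048073,  0.00018803,
       -0.00257111]), 'effort': array([-4.31487060e-03, -5.56937778e+01,  5.03639674e+01,  1.74208934e-02,
       -5.86802689e-04,  1.25146971e-05]), 'ee_pos': array([ 0.25427163, -0.54307066,  0.23052945]), 'tcp_rot': array([-6.76114003e-04,  9.76144033e-01,  2.17122936e-01,  2.73857099e-06]), 'wrist_force': array([ 0.44444975,  0.37109931, -0.18251767]), 'wrist_torque': array([-0.02925587,  0.02883811, -0.00451941]), 'opening': 1.0037466280434815}
[[542.04671764   0.         321.46481944]
 [  0.         542.04671764 236.99832917]
 [  0.           0.           1.        ]] [[ 0.114  0.968 -0.222  0.209]
 [-0.994  0.112 -0.019 -0.018]
 [ 0.007  0.223  0.975  1.419]
 [ 0.     0.     0.     1.   ]] ['frame', 'range_z', 'camera_matrix', 'pose']
[[528.59298872   0.         324.71249733]
 [  0.         528.59298872 228.68287023]
 [  0.           0.           1.        ]] [[ 0.518 -0.471  0.714  1.339]
 [ 0.855  0.269 -0.443 -0.531]
 [ 0.016  0.84   0.542  0.746]
 [ 0.     0.     0.     1.   ]] ['frame', 'range_z', 'camera_matrix', 'pose']
```

View pics/top0.png

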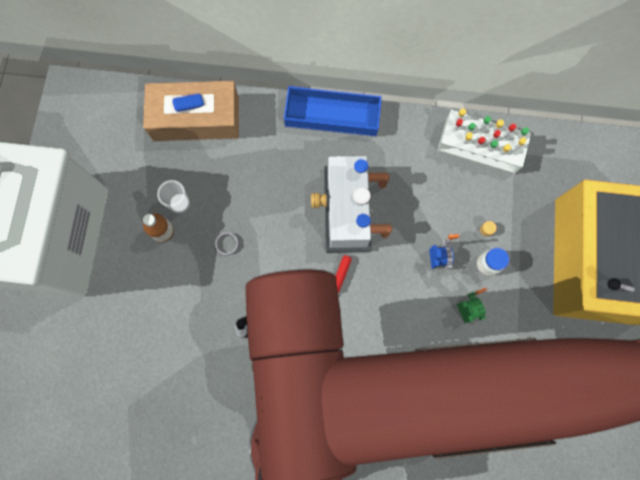

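View pics/scene0.png

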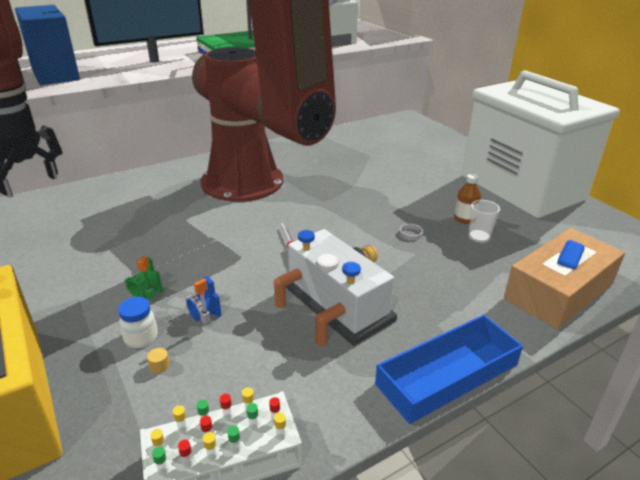

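Candidates in the top view: a blue cap-shaped piece with an orange key at (441,256) and a green one at (472,308). The blue one fits the description. I'll check it in a crop and get the clouds.

Run:
```python
from h import *
im=dict(np.load('last_top.npz'));f=im["frame"]
a=cv2.resize(f[215:295,400:520],(600,400),interpolation=cv2.INTER_CUBIC)
sc=dict(np.load('last_scene.npz'));b=cv2.resize(sc["frame"][260:340,170:250],(400,400),interpolation=cv2.INTER_CUBIC)
cv2.imwrite('pics/c1.png',cv2.resize(np.hstack([a,b]),(800,320)))
for nm,i,(r0,r1,c0,c1) in(("top",im,(215,285,415,475)),("scene",sc,(265,335,175,235))):
    P=cloud(i);hsv=cv2.cvtColor(i["frame"],cv2.COLOR_BGR2HSV)
    m=np.zeros((480,640),bool);m[r0:r1,c0:c1]=1
    H,S,V=hsv[...,0],hsv[...,1],hsv[...,2]
    ok=m&(i["range_z"]>0)
    bl=ok&(H>105)&(H<130)&(S>130); og=ok&(H<16)&(S>150)
    for n,q in(("blue",bl),("orange",og)):
        p=P[q];print(nm,n,len(p),np.percentile(p,[2,50,98],axis=0).round(3).tolist())
    t=P[bl&(P[...,2]>0.058)];print("tab",len(t),t.mean(0).round(4),np.percentile(t,[5,95],axis=0).round(3).tolist())
    if len(t)>5:
        c,_,vt=np.linalg.svd(t[:,:2]-t[:,:2].mean(0),full_matrices=False);print(vt.round(3),_)
# manifold
P=cloud(im)
for r in range(190,212,3):
    print(r,[tuple(P[r,c].round(3)) for c in range(306,338,3)])
q=(P[...,2]>.1)&(P[...,2]<.125);q[:140]=0;q[260:]=0;q[:,:310]=0;q[:,385:]=0
xy=P[q][:,:2].astype(np.float32);print(len(xy),cv2.minAreaRect(xy), np.median(P[q][:,2]))
```

```text
top blue 297 [[0.482, -0.317, 0.01], [0.503, -0.29, 0.049], [0.529, -0.28, 0.086]]
top orange 27 [[0.543, -0.325, 0.097], [0.546, -0.316, 0.114], [0.55, -0.307, 0.12]]
tab 66 [ 0.5068 -0.2878  0.0773] [[0.497, -0.294, 0.06], [0.518, -0.283, 0.087]]
[[-0.963 -0.27 ]
 [ 0.27  -0.963]] [0.06398703 0.03362805]
scene blue 534 [[0.492, -0.332, 0.003], [0.521, -0.294, 0.038], [0.536, -0.281, 0.083]]
scene orange 127 [[0.544, -0.328, 0.091], [0.55, -0.317, 0.108], [0.553, -0.307, 0.118]]
tab 76 [ 0.514  -0.2883  0.0742] [[0.501, -0.292, 0.061], [0.52, -0.284, 0.084]]
[[ 0.998  0.059]
 [ 0.059 -0.998]] [0.05029006 0.02406167]
190 [(np.float64(0.658), np.float64(0.066), np.float64(0.002)), (np.float64(0.658), np.float64(0.058), np.float64(0.005)), (np.float64(0.66), np.float64(0.05), np.float64(0.0)), (np.float64(0.661), np.float64(0.042), np.float64(0.002)), (np.float64(0.662), np.float64(0.033), np.float64(0.002)), (np.float64(0.663), np.float64(0.025), np.float64(0.002)), (np.float64(0.667), np.float64(0.017), np.float64(-0.008)), (np.float64(0.628), np.float64(0.007), np.float64(0.115)), (
[... 4200 characters left out ...]
oat64(0.051), np.float64(-0.004)), (np.float64(0.602), np.float64(0.043), np.float64(-0.002)), (np.float64(0.602), np.float64(0.035), np.float64(0.001)), (np.float64(0.603), np.float64(0.027), np.float64(0.001)), (np.float64(0.604), np.float64(0.019), np.float64(-0.001)), (np.float64(0.605), np.float64(0.01), np.float64(0.0)), (np.float64(0.601), np.float64(0.002), np.float64(0.016)), (np.float64(0.576), np.float64(-0.007), np.float64(0.111)), (np.float64(0.575), np.float64(-0.014), np.float64(0.117)), (np.float64(0.576), np.float64(-0.022), np.float64(0.115))]
3051 ((0.6146435737609863, -0.027508080005645752), (0.22081045806407928, 0.14597801864147186), 7.174313068389893) 0.1154159182436374
```

View pics/c1.png

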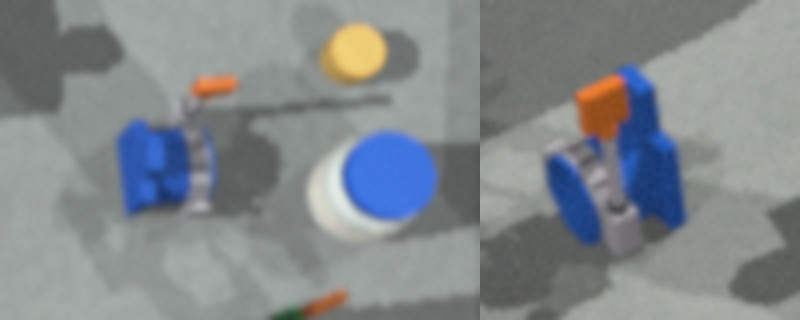

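The blue cap is confirmed: its tab is on the left, the mouth faces world −y, and the key is on the +x side. Next I'll fit the manifold and stub axis, then plan the hover.

```bash
cat >> h.py <<'E'
from scipy.spatial.transform import Rotation as Rn
def plan(target,yawjaw,s=None):
    """shift in tool axes and turn about tool z to bring TCP to target with jaw (tool y) along yawjaw deg, pointing down"""
    s=s or arm.observe();q=s["tcp_rot"];R=Rn.from_quat([q[1],q[2],q[3],q[0]])
    y=np.array([np.cos(np.radians(yawjaw)),np.sin(np.radians(yawjaw)),0]);z=np.array([0,0,-1.])
    best=None
    for sg in(1,-1):
        T=Rn.from_matrix(np.stack([np.cross(sg*y,z),sg*y,z],1));rv=(R.inv()*T).as_rotvec()
        if best is None or np.linalg.norm(rv)<np.linalg.norm(best):best=rv
    print("shift",R.inv().apply(np.array(target)-s["ee_pos"]).round(4),"turn",best.round(4),"j6",s["joints"][5].round(3))
E
python3 - <<'E'
from h import *
im=dict(np.load('last_top.npz'));P=cloud(im);Z=P[...,2]
rows=[r for r in range(165,240) if not 188<=r<=212]
L=[];Rr=[]
for r in rows:
    c=[c for c in range(315,380) if .105<Z[r,c]<.125]
    if not c: continue
    # re-project edge pixel to plane z=.115
    for cc,l in((min(c)-.5,L),(max(c)+.5,Rr)):
        o=im["pose"][:3,3];d=pt(im,cc,r,1.0)-o;l.append((o+d*(.115-o[2])/d[2])[:2])
for l in(L,Rr):
    l=np.array(l);
    for _ in range(4):
        k=np.polyfit(l[:,0],l[:,1],1);e=l[:,1]-np.polyval(k,l[:,0]);l=l[abs(e)<max(.002,1.5*e.std())]
    print("edge y at x=.6,",np.polyval(k,.6).round(4),"angle",np.degrees(np.arctan(k[0])).round(2),len(l),e.std())
q=(Z>.104)&(Z<.125);q[:140]=0;q[260:]=0;q[:,:326]=0;q[:,:]&=True;q[:,385:]=0
print(cv2.minAreaRect(P[q][:,:2].astype(np.float32)))
f=im["frame"];cv2.imwrite('pics/c2.png',cv2.resize(f[140:260,290:410],(600,600),interpolation=cv2.INTER_CUBIC))
# stub (top, brass) pts
hsv=cv2.cvtColor(f,cv2.COLOR_BGR2HSV);m=np.zeros((480,640),bool);m[185:215,300:335]=1
b=m&(hsv[...,1]>90)&(hsv[...,0]<35)&(Z>.06)
p=P[b];print(len(p),p.mean(0).round(4),np.percentile(p,[3,97],axis=0).round(4).tolist())
v,u=np.nonzero(b);print(u.min(),u.max(),v.min(),v.max())
sc=dict(np.load('last_scene.npz'));print(); plan((.51,-.288,.25),-82)
E
```

```text
edge y at x=.6, -0.0014 angle 7.42 50 0.0004362397536902802
edge y at x=.6, -0.1022 angle 7.91 37 0.0007692121815809377
((0.6169116497039795, -0.046222515404224396), (0.2207702398300171, 0.10838309675455093), 7.037752151489258)
193 [0.6026 0.0264 0.1051] [[0.5878, 0.0069, 0.0934], [0.6178, 0.044, 0.1162]]
311 326 193 207

shift [ 0.3397 -0.1227 -0.0192] turn [-1.200e-03 -1.000e-04  2.981e-01] j6 1.353
```

View pics/c2.png

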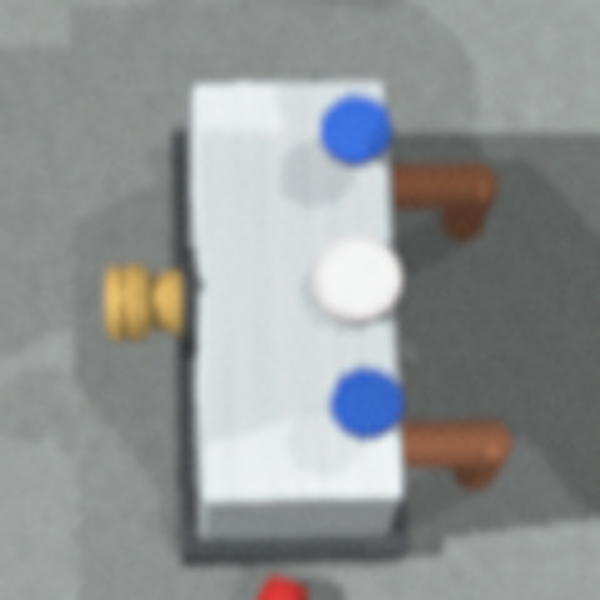

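Emit:
{"name": "move_arm", "arguments": {
  "commands": [
    [0.05,-0.018,-0.006,0,0,0.1,0.085],
    [0.1,-0.036,-0.012,0,0,0.2,0.085],
    [0.145,-0.054,-0.02,0,0,0.298,0.085],
    [0.19,-0.07,-0.02,0,0,0.298,0.085],
    [0.235,-0.086,-0.02,0,0,0.298,0.085]
  ]
}}

```text
t: 0.6
ee_pos: [0.4308, -0.3654, 0.2515]
tcp_rot: [0.0, 0.998, 0.07, 0.0]
wrist_force: [0.4, -0.3, 0.3]
opening: 0.992
```

Run:
```python
from h import *
im=dict(np.load('last_top.npz'))
def plane(u,v,z):
    o=im["pose"][:3,3];d=pt(im,u,v,1.0)-o;return (o+d*(z-o[2])/d[2]).round(4)
for u,v in((315.4,200.4),(311,200.5),(323.5,200.2),(326,200.2)):print(u,plane(u,v,.09))
plan((.51,-.288,.25),-82.0)
```

```text
315.4 [0.6051 0.0336 0.09  ]
311 [0.6035 0.0448 0.09  ]
323.5 [0.608  0.0132 0.09  ]
326 [0.6087 0.0068 0.09  ]
shift [ 0.0892 -0.0657  0.0015] turn [ 0.0004 -0.0002 -0.0004] j6 2.067
```

Emit:
{"name": "move_arm", "arguments": {
  "commands": [
    [0.045,-0.033,0,0,0,0,0.085],
    [0.089,-0.066,0.001,0,0,0,0.085],
    [0.089,-0.066,0.001,0,0,0,0.085],
    [0.089,-0.066,0.001,0,0,0,0.085]
  ]
}}

```text
t: 1.0
ee_pos: [0.5095, -0.2877, 0.2498]
tcp_rot: [-0.0, 0.997, 0.071, -0.0]
wrist_force: [-0.4, -0.2, -0.3]
opening: 0.995
```

Run:
```python
from h import *
im=shot("wrist");cv2.imwrite('pics/w1.png',im["frame"]);s=arm.observe()
print(im["camera_matrix"],im["pose"].round(3),s["ee_pos"],s["joints"])
```

```text
[[371.64829954   0.         318.42425059]
 [  0.         371.64829954 236.52081791]
 [  0.           0.           1.        ]] [[ 0.143  0.946  0.292  0.584]
 [-0.99   0.137  0.041 -0.278]
 [-0.001 -0.295  0.956  0.393]
 [ 0.     0.     0.     1.   ]] [ 0.50858841 -0.28897299  0.24987835] [-7.39875209e-01  6.39587453e-02  8.88141562e-02  1.59633906e+00
 -4.40606597e-04  2.26049530e+00]
```

View pics/w1.png

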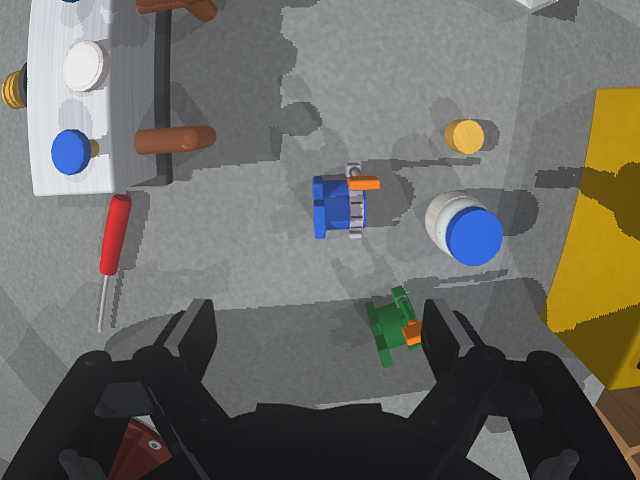

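```bash
cat >> h.py <<'E'
def ray(im,u,v):
    K=im["camera_matrix"];a=(u-K[0,2])/K[0,0];b=(v-K[1,2])/K[1,1];r=np.hypot(a,b)+1e-12;t=np.tan(r)/r
    return a*t,b*t
def wcloud(im):
    v,u=np.mgrid[:480,:640].astype(float);x,y=ray(im,u,v);d=im["range_z"]
    p=np.stack([x*d,-y*d,-d,np.ones_like(d)],-1);return (p@im["pose"].T)[...,:3]
def caploc(im,box=(140,260,290,400)):
    P=wcloud(im);hsv=cv2.cvtColor(im["frame"],cv2.COLOR_BGR2HSV);H,S=hsv[...,0],hsv[...,1]
    m=np.zeros((480,640),bool);m[box[0]:box[1],box[2]:box[3]]=1;m&=im["range_z"]>0
    return P,m&(H>105)&(H<130)&(S>130),m&(H<16)&(S>150)
E
python3 - <<'E'
from h import *
im=dict(np.load('last_wrist.npz'));P,b,o=caploc(im)
for lo,hi in((.075,.1),(.055,.075),(.03,.055)):
    t=P[b&(P[...,2]>lo)&(P[...,2]<hi)]
    if len(t)>5:print(lo,len(t),t.mean(0).round(4),cv2.minAreaRect(t[:,:2].astype(np.float32)))
t=P[b&(P[...,2]>.076)];print("top",np.percentile(t,[2,50,98],axis=0).round(4).tolist())
t=P[o];t=t[t[:,2]>.11];print("key",len(t),t.mean(0).round(4),t[:,2].max(),cv2.minAreaRect(t[:,:2].astype(np.float32)))
f=im["frame"];cv2.imwrite('pics/w1c.png',cv2.resize(f[150:250,290:400],(660,600),interpolation=cv2.INTER_CUBIC))
for c in(0,1,2): print(P[170:245:6,317:322].mean(1)[:,c].round(3))
print("jar",P[236,473],P[190,450])
E
```

```text
0.075 324 [ 0.5062 -0.2895  0.0833] ((0.5054579973220825, -0.28918543457984924), (0.024021049961447716, 0.01027489360421896), 8.691556930541992)
0.055 85 [ 0.5126 -0.2876  0.06  ] ((0.5055280923843384, -0.28914761543273926), (0.05196598917245865, 0.00873126182705164), 11.933435440063477)
0.03 1453 [ 0.5135 -0.3036  0.0481] ((0.5095252394676208, -0.30853959918022156), (0.05332081392407417, 0.04951506108045578), 10.910910606384277)
top [[0.4939, -0.2951, 0.0782], [0.5065, -0.2896, 0.0835], [0.5172, -0.2833, 0.085]]
key 332 [ 0.5458 -0.318   0.1165] 0.11846357413765962 ((0.545448362827301, -0.31799790263175964), (0.008175846189260483, 0.024187970906496048), 10.87799072265625)
[0.537 0.532 0.532 0.527 0.522 0.517 0.516 0.512 0.506 0.501 0.496 0.482
 0.458]
[-0.285 -0.285 -0.285 -0.286 -0.287 -0.288 -0.288 -0.288 -0.289 -0.29
 -0.291 -0.293 -0.296]
[0.001 0.005 0.05  0.055 0.055 0.058 0.083 0.084 0.084 0.084 0.083 0.055
 0.   ]
jar [ 0.50987486 -0.43367901  0.08065399] [ 0.53895476 -0.43176766  0.00073913]
```

View pics/w1c.png

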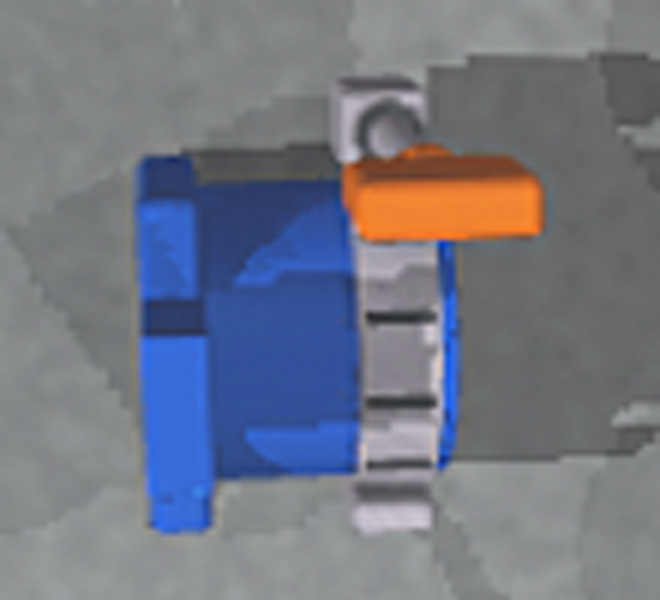

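Tab centre measures (0.5057, −0.2892), top z about 0.083, size 24×10 mm, yaw about −79.6°. This matches the given sizes, and the key is 49 mm from it as expected.

Run:
```python
from h import *
plan((.5057,-.2892,.060),-79.6)
```

```text
shift [-2.700e-03 -1.000e-04  1.899e-01] turn [-0.0003  0.0008 -0.0403] j6 2.26
```

Emit:
{"name": "move_arm", "arguments": {
  "commands": [
    [-0.003,0,0.03,0,0,-0.04,0.032],
    [-0.003,0,0.06,0,0,-0.04,0.032],
    [-0.003,0,0.09,0,0,-0.04,0.032],
    [-0.003,0,0.11,0,0,-0.04,0.032],
    [-0.003,0,0.11,0,0,-0.04,0.032]
  ],
  "newtons": 40
}}

```text
t: 1.55
ee_pos: [0.503, -0.2898, 0.1369]
tcp_rot: [-0.002, 0.996, 0.089, -0.002]
wrist_force: [-0.6, 0.4, -0.1]
opening: 0.371
```

Run:
```python
from h import *
s=arm.observe();print(s["opening"],s["wrist_force"]);plan((.5057,-.2892,.060),-79.6)
im=shot("wrist");cv2.imwrite('pics/w2.png',im["frame"])
P,b,o=caploc(im,(60,420,200,460))
t=P[b&(P[...,2]>.076)];print("top",len(t),np.percentile(t,[2,50,98],axis=0).round(4).tolist(),cv2.minAreaRect(t[:,:2].astype(np.float32)))
```

```text
0.3707153114845988 [-0.57303656  0.39351832 -0.13318144]
shift [0.0031 0.0002 0.0769] turn [-0.0041  0.0035 -0.0041] j6 2.216
top 749 [[0.4943, -0.2949, 0.0781], [0.5071, -0.2891, 0.0835], [0.5175, -0.2833, 0.0848]] ((0.507464587688446, -0.3056022822856903), (0.024588344618678093, 0.04397561028599739), 7.102748870849609)
```

View pics/w2.png

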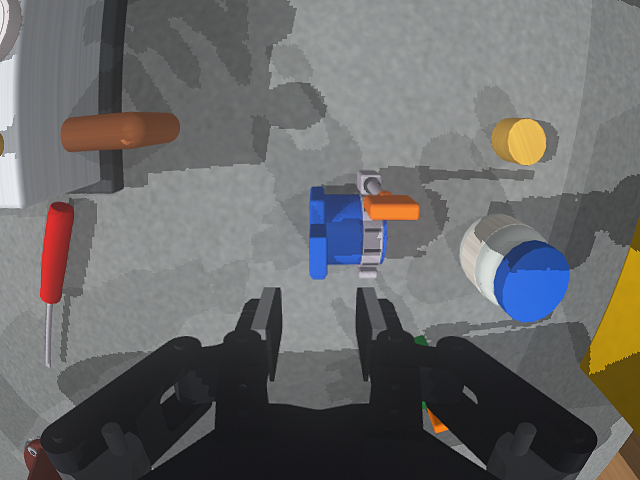

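The cap's tab at (318,232) is centred between the jaws and the estimate hasn't changed, so I'm going down and closing.

Emit:
{"name": "move_arm", "arguments": {
  "commands": [
    [0.002,0,0.025,0,0,-0.002,0.032],
    [0.002,0,0.05,0,0,-0.002,0.032],
    [0.002,0,0.077,0,0,-0.002,0.032],
    [0.002,0,0.077,0,0,-0.002,0.004],
    [0.002,0,0.077,0,0,-0.002,0.004]
  ],
  "newtons": 60
}}

```text
t: 2.1
ee_pos: [0.5076, -0.2901, 0.0648]
tcp_rot: [0.0, 0.996, 0.09, 0.0]
wrist_force: [0.8, 0.1, -2.7]
opening: 0.101
```

Emit:
{"name": "move_arm", "arguments": {
  "commands": [
    [0,0,0,0,0,0,0.004],
    [0,0,0,0,0,0,0.004]
  ]
}}

```text
t: 2.3
ee_pos: [0.5082, -0.2901, 0.065]
tcp_rot: [0.001, 0.996, 0.091, 0.001]
wrist_force: [0.3, -0.2, -3.1]
opening: 0.101
```

Grip is a little high (TCP z 0.065). I'll reopen slightly, lower 5 mm and regrip harder so it resists pitching during the push.

Emit:
{"name": "move_arm", "arguments": {
  "commands": [
    [0,0,0,0,0,0,0.025],
    [-0.001,0,0.006,0,0,0,0.025],
    [-0.001,0,0.006,0,0,0,0.025],
    [-0.001,0,0.006,0,0,0,0.004],
    [-0.001,0,0.006,0,0,0,0.004]
  ],
  "newtons": 110
}}

```text
t: 2.8
ee_pos: [0.5067, -0.2896, 0.0575]
tcp_rot: [0.0, 0.996, 0.091, 0.0]
wrist_force: [-0.2, -0.5, 4.4]
opening: 0.096
```

Emit:
{"name": "move_arm", "arguments": {
  "commands": [
    [0,0,0,0,0,0,0.004],
    [0,0,0,0,0,0,0.004]
  ]
}}

```text
t: 3.0
ee_pos: [0.5067, -0.2896, 0.0575]
tcp_rot: [0.0, 0.996, 0.091, 0.0]
wrist_force: [-0.0, -0.1, 2.2]
opening: 0.094
```

Emit:
{"name": "move_arm", "arguments": {
  "commands": [
    [0,0,-0.03,0,0,0,0.004],
    [0,0,-0.07,0,0,0,0.004],
    [0,0,-0.12,0,0,0,0.004],
    [0,0,-0.165,0,0,0,0.004],
    [0,0,-0.2,0,0,0,0.004]
  ]
}}

```text
t: 3.5
ee_pos: [0.5067, -0.2895, 0.26]
tcp_rot: [0.001, 0.996, 0.091, 0.001]
wrist_force: [0.7, -0.3, -2.9]
opening: 0.095
```

Run:
```python
from h import *
s=arm.observe();print(s["opening"],s["wrist_force"],s["wrist_torque"],s["ee_pos"]);plan((.5952,.109,.2575),-82.5)
```

```text
0.09477046500100644 [ 0.74352903 -0.27362172 -2.92472395] [ 0.00030553 -0.07798212  0.02100196] [ 0.50672937 -0.28946362  0.25997784]
shift [ 0.1591 -0.3759  0.0022] turn [ 0.0012 -0.001   0.051 ] j6 2.217
```

Emit:
{"name": "move_arm", "arguments": {
  "commands": [
    [0.012,-0.03,0,0,0,0.01,0.004],
    [0.028,-0.068,0,0,0,0.02,0.004],
    [0.045,-0.107,0,0,0,0.03,0.004],
    [0.063,-0.147,0,0,0,0.04,0.004],
    [0.08,-0.188,0,0,0,0.051,0.004]
  ]
}}

```text
t: 4.0
ee_pos: [0.5513, -0.0884, 0.2567]
tcp_rot: [-0.0, 0.998, 0.065, -0.0]
wrist_force: [0.2, -0.6, -3.7]
opening: 0.09
```

Emit:
{"name": "move_arm", "arguments": {
  "commands": [
    [0.017,-0.04,0,0,0,0,0.004],
    [0.034,-0.08,0,0,0,0,0.004],
    [0.05,-0.12,0,0,0,0,0.004],
    [0.065,-0.155,0,0,0,0,0.004],
    [0.07,-0.178,0,0,0,0,0.004]
  ]
}}

```text
t: 4.5
ee_pos: [0.5976, 0.0983, 0.2563]
tcp_rot: [-0.0, 0.998, 0.066, -0.001]
wrist_force: [-0.7, -0.2, -3.5]
opening: 0.095
```

Run:
```python
from h import *
s=arm.observe();print(s["opening"],s["wrist_force"],s["wrist_torque"],s["ee_pos"],s["joints"]);plan((.5952,.109,.1600),-82.5)
```

```text
0.09476529570615491 [-0.67011396 -0.15310909 -3.49568978] [ 0.00889335 -0.0013776  -0.02254755] [0.59755917 0.09834282 0.25629317] [-5.28624772e-02  1.30540929e-01  1.71057365e-01  1.61258346e+00
  5.90806054e-04  2.95601098e+00]
shift [-0.0008 -0.0108  0.0963] turn [-0.0008  0.0011  0.0018] j6 2.956
```

Emit:
{"name": "move_arm", "arguments": {
  "commands": [
    [-0.001,-0.011,0.02,0,0,0.002,0.004],
    [-0.001,-0.011,0.05,0,0,0.002,0.004],
    [-0.001,-0.011,0.09,0,0,0.002,0.004],
    [-0.001,-0.011,0.136,0,0,0.002,0.004],
    [-0.001,-0.011,0.136,0,0,0.002,0.004]
  ]
}}

```text
t: 5.0
ee_pos: [0.59, 0.1066, 0.1135]
tcp_rot: [-0.001, 0.998, 0.064, -0.006]
wrist_force: [-0.9, -0.1, -3.6]
opening: 0.094
```

Run:
```python
from h import *
s=arm.observe();print(s["opening"],s["wrist_force"],s["ee_pos"],s["tcp_rot"])
w=shot("wrist");t=shot("top");sc=shot("scene")
cv2.imwrite('pics/p1.png',np.hstack([cv2.resize(w["frame"],(533,400)),cv2.resize(t["frame"][150:250,270:337],(267,400),interpolation=cv2.INTER_CUBIC)]))
P=wcloud(w);hsv=cv2.cvtColor(w["frame"],cv2.COLOR_BGR2HSV);H,S=hsv[...,0],hsv[...,1]
Z=P[...,2];ok=w["range_z"]>0
br=ok&(H>12)&(H<30)&(S>90)&(Z>.07)&(Z<.13)&(abs(P[...,0]-.605)<.04)&(abs(P[...,1]-.025)<.03)
p=P[br];print("brass",len(p),p.mean(0).round(4),np.percentile(p,[1,50,99],axis=0).round(4).tolist())
o=ok&(H<16)&(S>150)&(Z>.14);p=P[o];k=p[p[:,2]>p[:,2].max()-.006];print("key",len(k),k.mean(0).round(4),cv2.minAreaRect(k[:,:2].astype(np.float32)))
b=ok&(H>105)&(H<130)&(S>130)&(abs(P[...,1]-.08)<.05);p=P[b];print("blue",len(p),np.percentile(p,[1,50,99],axis=0).round(4).tolist())
```

```text
0.09390722375398555 [-0.89047426 -0.05874768 -3.55919303] [0.58998661 0.10661437 0.11348784] [-6.68208117e-04  9.97901874e-01  6.44371024e-02 -6.26605790e-03]
brass 3080 [0.6115 0.0246 0.1006] [[0.5874, 0.0075, 0.085], [0.6154, 0.0212, 0.1023], [0.6233, 0.0475, 0.1084]]
key 2541 [0.6304 0.0766 0.1723] ((0.6297852396965027, 0.0754869356751442), (0.00842450000345707, 0.024619808420538902), 7.112481117248535)
blue 7255 [[0.5796, 0.075, 0.0699], [0.6033, 0.1006, 0.1073], [0.6174, 0.1134, 0.1404]]
```

View pics/p1.png

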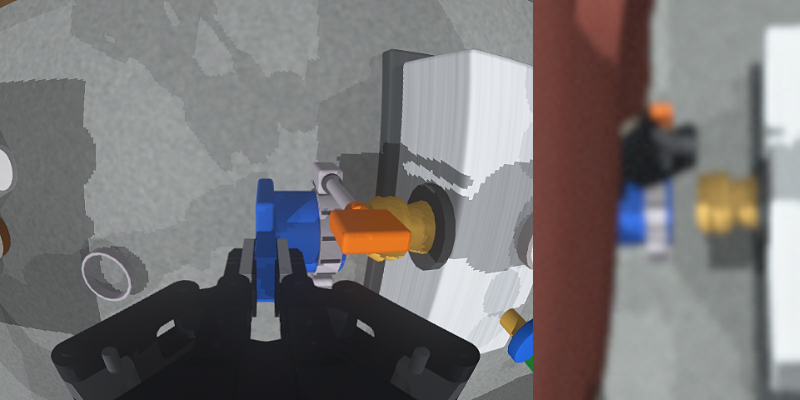

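Emit:
{"name": "move_arm", "arguments": {
  "commands": [
    [0,0,0,0,0,0,0.004],
    [0,0,0,0,0,0,0.004]
  ]
}}

```text
t: 5.35
ee_pos: [0.5966, 0.1062, 0.124]
tcp_rot: [0.0, 0.998, 0.064, 0.002]
wrist_force: [0.3, 0.3, -1.7]
opening: 0.093
```

```bash
cat >> h.py <<'E'
from scipy.optimize import least_squares
D=np.array([np.sin(np.radians(7.5)),-np.cos(np.radians(7.5)),0]);LF=np.array([np.cos(np.radians(7.5)),np.sin(np.radians(7.5)),0])
SEAT=np.array([.6085,.0068,.09])
def circ(lat,z,r):
    f=least_squares(lambda c:np.hypot(lat-c[0],z-c[1])-r,[lat.mean(),z.mean()-.02],loss='soft_l1',f_scale=.001)
    return f.x.round(4),np.median(abs(f.fun)).round(4)
E
cat > rel.py <<'E'
from h import *
s=arm.observe();print(s["wrist_force"].round(2),s["ee_pos"].round(4),s["tcp_rot"].round(4))
w=shot("wrist");P=wcloud(w);hsv=cv2.cvtColor(w["frame"],cv2.COLOR_BGR2HSV);H,S=hsv[...,0],hsv[...,1]
Q=P-SEAT;A=Q@D;L=Q@LF;Z=P[...,2];ok=w["range_z"]>0
br=ok&(H>12)&(H<30)&(S>90)&(Z>.07)&(Z<.115)&(abs(L)<.03)&(A<.002)&(A>-.05)
print("brass tip A",np.percentile(A[br],[0.5,2]).round(4))
for a in(7,15.5):
    m=br&(abs(A+.038-a/1000)<.0012);print("barb",a,m.sum(),circ(L[m],Z[m],.0202))
cx=(s["ee_pos"]-SEAT)@D
b=ok&(H>105)&(H<130)&(S>120)&(A>cx+.010)&(A<cx+.024)&(abs(L)<.04)
print("skirt",b.sum(),circ(L[b],Z[b],.025),"TCP L",((s["ee_pos"]-SEAT)@LF).round(4),"A",cx.round(4))
for lo,hi in((.010,.015),(.019,.024)):
    m=b&(A>cx+lo)&(A<cx+hi);print("  part",m.sum(),circ(L[m],Z[m],.025))
o=ok&(H<12)&(S>150)&(Z>.165)&(abs(L)<.06);k=P[o];r=cv2.minAreaRect(k[:,:2].astype(np.float32));c=np.array([*r[0],.09])-SEAT
print("key A,L",(c@D).round(4),(c@LF).round(4),r[1:],"ztop",np.percentile(k[:,2],90))
plan(SEAT-.103*D+[0,0,.0305],-82.5)
E
python3 rel.py
```

```text
[ 0.33  0.27 -1.68] [0.5966 0.1062 0.124 ] [2.000e-04 9.979e-01 6.430e-02 1.900e-03]
brass tip A [-0.0392 -0.0385]
barb 7 40 (array([-0.0028,  0.0882]), np.float64(0.0005))
barb 15.5 63 (array([-0.0022,  0.089 ]), np.float64(0.0004))
skirt 2213 (array([0.0013, 0.0939]), np.float64(0.0004)) TCP L 0.0012 A -0.1001
  part 702 (array([0.0013, 0.0939]), np.float64(0.0003))
  part 885 (array([0.0014, 0.0939]), np.float64(0.0004))
key A,L -0.0644 0.0357 ((0.008043327368795872, 0.02404898777604103), 6.640579700469971) ztop 0.1816056237379081
shift [-0.0009 -0.0028  0.0029] turn [ 0.0006 -0.003  -0.0021] j6 2.973
```

Emit:
{"name": "move_arm", "arguments": {
  "commands": [
    [-0.0035,0,0.004,0,0,-0.002,0.004],
    [-0.0035,0,0.004,0,0,-0.002,0.004],
    [-0.0035,0,0.004,0,0,-0.002,0.004],
    [-0.0035,0,0.004,0,0,-0.002,0.004]
  ]
}}

```text
t: 5.8
ee_pos: [0.5916, 0.1058, 0.1173]
tcp_rot: [0.0, 0.998, 0.065, -0.0]
wrist_force: [-0.2, -0.1, -2.7]
opening: 0.094
```

```bash
python3 rel.py
python3 - <<'E'
from h import *
# independent check of stub lateral position: top camera cloud from start, scene camera
for n,C in(("top",cloud),("scene",cloud)):
    w=dict(np.load('last_%s.npz'%n));P=C(w);hsv=cv2.cvtColor(w["frame"],cv2.COLOR_BGR2HSV);H,S=hsv[...,0],hsv[...,1]
    Q=P-SEAT;A=Q@D;L=Q@LF;Z=P[...,2]
    br=(w["range_z"]>0)&(H>12)&(H<30)&(S>90)&(Z>.07)&(Z<.118)&(abs(L)<.03)&(A<-.02)&(A>-.034)
    if br.sum()>10:print(n,br.sum(),circ(L[br],Z[br],.0195),A[br].min(),L[br].min(),L[br].max())
E
```

```text
[-0.16 -0.11 -2.74] [0.5916 0.1058 0.1173] [ 0.      0.9979  0.0653 -0.    ]
brass tip A [-0.0394 -0.0387]
barb 7 53 (array([-0.0023,  0.0883]), np.float64(0.0004))
barb 15.5 103 (array([-0.002,  0.089]), np.float64(0.0003))
skirt 2207 (array([-0.0038,  0.0872]), np.float64(0.0004)) TCP L -0.0039 A -0.1004
  part 703 (array([-0.0038,  0.0872]), np.float64(0.0004))
  part 881 (array([-0.0038,  0.0871]), np.float64(0.0004))
key A,L -0.065 0.0308 ((0.00834109727293253, 0.023512205109000206), 5.965975284576416) ztop 0.17533887043351976
shift [ 0.0038 -0.0026 -0.0032] turn [ 0.0001 -0.     -0.0001] j6 2.97
top 82 (array([0.0021, 0.0907]), np.float64(0.0015)) -0.033433769676910946 -0.018348151357875826 0.013273348744767849
scene 97 (array([-0.0012,  0.0891]), np.float64(0.001)) -0.03384424250141243 -0.009206023096338063 0.020695587153483685
```

Emit:
{"name": "move_arm", "arguments": {
  "commands": [
    [0.002,0,-0.002,0,0,0,0.004],
    [0.002,0.005,-0.002,0,0,0,0.004],
    [0.002,0.01,-0.002,0,0,0,0.004],
    [0.002,0.013,-0.002,0,0,0,0.004],
    [0.002,0.013,-0.002,0,0,0,0.004]
  ]
}}

```text
t: 6.35
ee_pos: [0.5954, 0.0925, 0.1192]
tcp_rot: [0.0, 0.998, 0.065, -0.0]
wrist_force: [0.7, -0.3, -2.0]
opening: 0.098
```

Emit:
{"name": "move_arm", "arguments": {
  "commands": [
    [0,0,0,0,0,0,0.004]
  ]
}}

```text
t: 6.45
ee_pos: [0.5952, 0.093, 0.1192]
tcp_rot: [-0.0, 0.998, 0.065, -0.0]
wrist_force: [-0.6, -0.4, -3.1]
opening: 0.092
```

```bash
python3 rel.py
```

```text
[-0.6  -0.36 -3.09] [0.5952 0.093  0.1192] [-0.000e+00  9.979e-01  6.520e-02 -1.000e-04]
brass tip A [-0.0382 -0.0371]
barb 7 28 (array([-0.0013,  0.0888]), np.float64(0.0005))
barb 15.5 59 (array([-0.0022,  0.0887]), np.float64(0.0004))
skirt 2212 (array([-0.0019,  0.0891]), np.float64(0.0004)) TCP L -0.0019 A -0.0872
  part 709 (array([-0.0019,  0.0892]), np.float64(0.0004))
  part 883 (array([-0.0018,  0.089 ]), np.float64(0.0004))
key A,L -0.0542 0.0156 ((0.02407914400100708, 0.04600051790475845), 88.93046569824219) ztop 0.17733916743677586
shift [ 0.0018 -0.0156 -0.0012] turn [-0.      0.     -0.0003] j6 2.949
```

Lateral and height errors are both under 1 mm, and the mouth is 4 mm before the tip. I'm pushing slowly.

Emit:
{"name": "move_arm", "arguments": {
  "commands": [
    [0,0.003,0,0,0,0,0.004],
    [0,0.006,0,0,0,0,0.004],
    [0,0.008,0,0,0,0,0.004],
    [0,0.01,0,0,0,0,0.004],
    [0,0.012,0,0,0,0,0.004]
  ]
}}

```text
t: 7.0
ee_pos: [0.5969, 0.0811, 0.1193]
tcp_rot: [0.0, 0.998, 0.065, -0.0]
wrist_force: [0.1, 0.8, -3.5]
opening: 0.089
```

Emit:
{"name": "move_arm", "arguments": {
  "commands": [
    [0,0.002,0,0,0,0,0.004],
    [0,0.004,0,0,0,0,0.004],
    [0,0.005,0,0,0,0,0.004]
  ]
}}

```text
t: 7.3
ee_pos: [0.5975, 0.0761, 0.1193]
tcp_rot: [0.0, 0.998, 0.065, -0.0]
wrist_force: [0.5, 0.7, -1.7]
opening: 0.095
```

Emit:
{"name": "move_arm", "arguments": {
  "commands": [
    [0,0.001,0,0,0,0,0.004],
    [0,0.002,0,0,0,0,0.004],
    [0,0.003,0,0,0,0,0.004],
    [0,0.004,0,0,0,0,0.004],
    [0,0.005,0,0,0,0,0.004]
  ]
}}

```text
t: 7.8
ee_pos: [0.5982, 0.0713, 0.1193]
tcp_rot: [0.0, 0.998, 0.065, 0.0]
wrist_force: [-0.0, 0.5, -3.7]
opening: 0.09
```

Emit:
{"name": "move_arm", "arguments": {
  "commands": [
    [0,0.001,0,0,0,0,0.004],
    [0,0.002,0,0,0,0,0.004],
    [0,0.003,0,0,0,0,0.004],
    [0,0.004,0,0,0,0,0.004]
  ]
}}

```text
t: 8.2
ee_pos: [0.5987, 0.0678, 0.1194]
tcp_rot: [-0.0, 0.998, 0.065, 0.0]
wrist_force: [0.3, 3.9, -1.0]
opening: 0.094
```

Emit:
{"name": "move_arm", "arguments": {
  "commands": [
    [0,0.001,0,0,0,0,0.004],
    [0,0.002,0,0,0,0,0.004],
    [0,0.003,0,0,0,0,0.004]
  ]
}}

```text
t: 8.5
ee_pos: [0.5991, 0.064, 0.1193]
tcp_rot: [0.0, 0.998, 0.065, 0.0]
wrist_force: [-0.1, 0.3, -1.6]
opening: 0.097
```

Emit:
{"name": "move_arm", "arguments": {
  "commands": [
    [0,0.001,0,0,0,0,0.004],
    [0,0.002,0,0,0,0,0.004],
    [0,0.003,0,0,0,0,0.004]
  ]
}}

```text
t: 8.8
ee_pos: [0.5995, 0.0616, 0.1193]
tcp_rot: [-0.0, 0.998, 0.065, 0.0]
wrist_force: [-0.7, 2.4, -0.3]
opening: 0.093
```

Emit:
{"name": "move_arm", "arguments": {
  "commands": [
    [0,0.001,0,0,0,0,0.004],
    [0,0.002,0,0,0,0,0.004],
    [0,0.003,0,0,0,0,0.004]
  ]
}}

```text
t: 9.1
ee_pos: [0.5999, 0.0586, 0.1193]
tcp_rot: [-0.0, 0.998, 0.065, 0.0]
wrist_force: [-0.3, 3.4, -0.3]
opening: 0.095
```

Emit:
{"name": "move_arm", "arguments": {
  "commands": [
    [0,0.001,0,0,0,0,0.004],
    [0,0.002,0,0,0,0,0.004]
  ]
}}

```text
t: 9.3
ee_pos: [0.6002, 0.0561, 0.1192]
tcp_rot: [0.0, 0.998, 0.065, 0.0]
wrist_force: [-0.7, 2.3, -1.6]
opening: 0.091
```

Emit:
{"name": "move_arm", "arguments": {
  "commands": [
    [0,0.001,0,0,0,0,0.004],
    [0,0.002,0,0,0,0,0.004]
  ]
}}

```text
t: 9.5
ee_pos: [0.6004, 0.0541, 0.1193]
tcp_rot: [0.0, 0.998, 0.065, 0.0]
wrist_force: [-0.1, 0.6, -0.3]
opening: 0.092
```

Run:
```python
from h import *
s=arm.observe();print(s["wrist_force"],s["wrist_torque"],s["ee_pos"],((s["ee_pos"]-SEAT)@D)+.045)
w=shot("wrist");cv2.imwrite('pics/s1.png',cv2.resize(w["frame"][150:400,240:600],(792,550),interpolation=cv2.INTER_CUBIC))
```

```text
[-0.12819814  0.60525883 -0.3301678 ] [ 0.16035133 -0.00508627  0.0671183 ] [0.60044018 0.05412126 0.11931284] -0.0029684422244826356
```

View pics/s1.png

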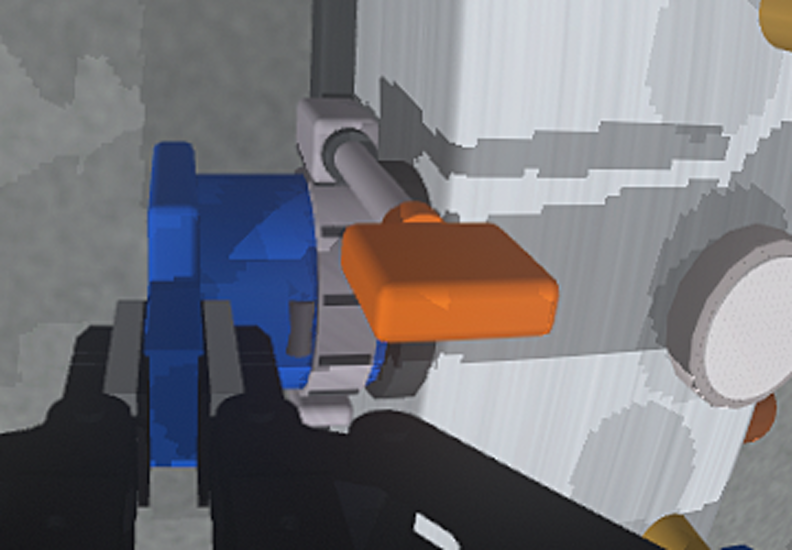

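The cap is nearly home: its mouth rim at (390,370) is almost at the dark collar at (420,370). I'll press on in 0.5–1 mm steps until the force rises.

Emit:
{"name": "move_arm", "arguments": {
  "commands": [
    [0,0.0005,0,0,0,0,0.004],
    [0,0.001,0,0,0,0,0.004],
    [0,0.001,0,0,0,0,0.004]
  ]
}}

```text
t: 9.85
ee_pos: [0.6005, 0.0534, 0.1193]
tcp_rot: [0.0, 0.998, 0.065, 0.0]
wrist_force: [0.4, -0.1, -0.1]
opening: 0.093
```

Emit:
{"name": "move_arm", "arguments": {
  "commands": [
    [0,0.0005,0,0,0,0,0.004],
    [0,0.001,0,0,0,0,0.004],
    [0,0.001,0,0,0,0,0.004]
  ]
}}

```text
t: 10.15
ee_pos: [0.6006, 0.0528, 0.1193]
tcp_rot: [-0.0, 0.998, 0.065, -0.0]
wrist_force: [-0.9, 2.8, 0.6]
opening: 0.091
```

Emit:
{"name": "move_arm", "arguments": {
  "commands": [
    [0,0.0005,0,0,0,0,0.004],
    [0,0.001,0,0,0,0,0.004],
    [0,0.001,0,0,0,0,0.004]
  ]
}}

```text
t: 10.45
ee_pos: [0.6005, 0.0527, 0.1194]
tcp_rot: [-0.001, 0.998, 0.066, -0.0]
wrist_force: [-1.5, 7.7, 2.9]
opening: 0.096
```

Emit:
{"name": "move_arm", "arguments": {
  "commands": [
    [0,0.0005,0,0,0,0,0.004],
    [0,0.001,0,0,0,0,0.004],
    [0,0.001,0,0,0,0,0.004]
  ]
}}

```text
t: 10.75
ee_pos: [0.6005, 0.0526, 0.1195]
tcp_rot: [-0.002, 0.998, 0.066, -0.0]
wrist_force: [-2.3, 12.2, 4.4]
opening: 0.091
```

Emit:
{"name": "move_arm", "arguments": {
  "commands": [
    [0,0.0005,0,0,0,0,0.004],
    [0,0.001,0,0,0,0,0.004],
    [0,0.001,0,0,0,0,0.004]
  ]
}}

```text
t: 11.05
ee_pos: [0.6005, 0.0525, 0.1195]
tcp_rot: [-0.003, 0.998, 0.066, -0.0]
wrist_force: [-3.5, 17.1, 4.3]
opening: 0.092
```

Force rose steeply to 17 N with no further travel, so the cap is home. I'll relax the push, release and check.

Emit:
{"name": "move_arm", "arguments": {
  "commands": [
    [0,-0.002,0,0,0,0,0.004],
    [0,-0.004,0,0,0,0,0.004],
    [0,-0.004,0,0,0,0,0.03],
    [0,-0.004,0,0,0,0,0.03],
    [0,-0.004,0,0,0,0,0.03]
  ]
}}

```text
t: 11.55
ee_pos: [0.6006, 0.0532, 0.1193]
tcp_rot: [0.0, 0.998, 0.065, 0.0]
wrist_force: [-0.1, -0.0, 1.0]
opening: 0.353
```

Emit:
{"name": "move_arm", "arguments": {
  "commands": [
    [0,0,-0.03,0,0,0,0.03],
    [0,0,-0.07,0,0,0,0.03],
    [0,0,-0.12,0,0,0,0.03],
    [0,0,-0.12,0,0,0,0.03],
    [0,0,-0.12,0,0,0,0.03]
  ]
}}

```text
t: 12.05
ee_pos: [0.6015, 0.0532, 0.2408]
tcp_rot: [0.0, 0.998, 0.065, 0.002]
wrist_force: [-0.4, -0.0, -1.1]
opening: 0.35
```

```bash
cat > chk.py <<'E'
from h import *
s=arm.observe();print(s["wrist_force"].round(2),s["wrist_torque"].round(3),s["ee_pos"].round(4),s["joints"].round(3))
w=shot("wrist");P=wcloud(w);hsv=cv2.cvtColor(w["frame"],cv2.COLOR_BGR2HSV);H,S=hsv[...,0],hsv[...,1]
Q=P-SEAT;A=Q@D;L=Q@LF;Z=P[...,2];ok=(w["range_z"]>0)
b=ok&(H>105)&(H<130)&(S>120)&(abs(L)<.04)&(A<.01)&(A>-.07)&(Z<.16)
t=b&(Z>.142);r=cv2.minAreaRect(P[t][:,:2].astype(np.float32));c=np.array([*r[0],.09])-SEAT
print("tab A,L",(c@D).round(4),(c@LF).round(4),r[1:],"ztop",np.median(Z[t]).round(4))
m=b&(A>-.034)&(A<-.02)&(Z<.125);print("skirt",circ(L[m],Z[m],.025))
print("blue max A",np.percentile(A[b&(Z>.1)],[99,99.8]).round(4))
k=ok&(H<12)&(S>150)&(abs(L-.034)<.03)&(abs(A)<.05)&(Z>.15);p=P[k];p=p[p[:,2]>p[:,2].max()-.006]
r=cv2.minAreaRect(p[:,:2].astype(np.float32));print("key",len(p),np.array(r[0]).round(4),r[1:],"ztop",np.median(p[:,2]).round(4))
cv2.imwrite('pics/k_%.0f.png'%(s["t"]*100),w["frame"])
E
python3 chk.py;ls pics
```

```text
[-0.43 -0.02 -1.08] [-0.002 -0.02   0.005] [0.6015 0.0532 0.2408] [-0.128  0.114  0.125  1.579 -0.     2.883]
tab A,L -0.0481 -0.0015 ((0.023704422637820244, 0.009625019505620003), 7.654842376708984) ztop 0.1447
skirt (array([-0.0017,  0.0889]), np.float64(0.0004))
blue max A [-0.0029 -0.0024]
key 404 [0.6395 0.0246] ((0.007767150178551674, 0.023850813508033752), 7.034912586212158) ztop 0.179
c1.png
c2.png
k_1205.png
p1.png
s1.png
scene0.png
top0.png
w1.png
w1c.png
w2.png
```

Run:
```python
from h import *
w=dict(np.load('last_wrist.npz'));P=wcloud(w);Q=P-SEAT;A=Q@D;L=Q@LF;Z=P[...,2]
f=w["frame"];m=(w["range_z"]>0)&(abs(L)<.035)&(A>-.06)&(A<.02)&(Z>.08)
v,u=np.nonzero(m);print(u.min(),u.max(),v.min(),v.max())
# profile along bore at L in few bins : A -> max Z and colour
for l in(-.012,-.006,0):
  for a in np.arange(-.014,.012,.001):
    q=m&(abs(L-l)<.003)&(abs(A-a)<.0005)
    if q.any():print(l,a.round(3),q.sum(),np.median(Z[q]).round(4),np.median(f[q],axis=0))
cv2.imwrite('pics/s2.png',cv2.resize(f[max(v.min()-10,0):v.max()+10,u.min()-10:u.max()+10],(700,560),interpolation=cv2.INTER_CUBIC))
```

```text
237 595 175 479
-0.012 -0.014 11 0.1136 [164. 153. 158.]
-0.012 -0.013 7 0.1135 [165. 155. 160.]
-0.012 -0.012 12 0.1157 [122.5 117.5 118.5]
-0.012 -0.011 49 0.2949 [27. 24. 24.]
-0.012 -0.01 54 0.2974 [26.  24.  23.5]
-0.012 -0.009 59 0.2997 [25. 23. 22.]
-0.012 -0.008 58 0.302 [25. 24. 23.]
-0.012 -0.007 63 0.3042 [24. 22. 21.]
-0.012 -0.006 65 0.3064 [24. 22. 21.]
-0.012 -0.005 64 0.3087 [24. 22. 21.]
-0.012 -0.004 65 0.3108 [23. 21. 20.]
-0.012 -0.003 80 0.3135 [23. 21. 20.]
-0.012 -0.002 72 0.3158 [22. 21. 20.]
-0.012 -0.001 97 0.3178 [23. 20. 20.]
-0.012 -0.0 71 0.3205 [22. 20. 19.]
-0.012 0.001 27 0.3206 [23. 21. 19.]
-0.012 0.002 16 0.1159 [86.5 82.  80.5]
-0.012 0.003 14 0.117 [86.5 82.  80.5]
-0.012 0.004 9 0.1158 [89. 84. 82.]
-0.012 0.005 7 0.116 [87. 83. 81.]
-0.012 0.006 11 0.1157 [84. 80. 78.]
-0.012 0.007 3 0.1135 [110. 106. 104.]
-0.012 0.008 10 0.1137 [199.5 194.  189.5]
-0.012 0.009 8 0.1148 [206.  200.5 195.5]
-0.012 0.01 11 0.115 [210. 204. 200.]
-0.012 0.011 10 0.1152 [208. 202. 197.]
-0.006 -0.014 43 0.296 [35. 31. 30.]
-0.006 -0.013 51 0.2963 [35. 31. 30.]
-0.
[... 1083 characters left out ...]
0 -0.009 54 0.2982 [33.5 30.  29. ]
0 -0.008 59 0.2983 [34. 30. 29.]
0 -0.007 57 0.2986 [34. 30. 29.]
0 -0.006 52 0.2987 [34. 30. 29.]
0 -0.005 48 0.2989 [34. 30. 29.]
0 -0.004 254 0.3308 [35. 33. 32.]
0 -0.003 273 0.3282 [34. 32. 31.]
0 -0.002 135 0.3166 [24. 22. 21.]
0 -0.001 158 0.3185 [23. 22. 21.]
0 -0.0 153 0.3209 [23. 21. 20.]
0 0.001 86 0.3221 [23.5 22.  20.5]
0 0.002 48 0.3261 [39. 37. 36.]
0 0.003 33 0.324 [39. 37. 36.]
0 0.004 42 0.3354 [40.  37.  36.5]
0 0.005 37 0.3353 [40. 37. 37.]
0 0.006 34 0.3357 [39. 37. 36.]
0 0.007 25 0.3375 [39. 37. 36.]
0 0.008 26 0.3388 [40.  38.  36.5]
0 0.009 27 0.3407 [39. 37. 37.]
0 0.01 24 0.1158 [122.5 118.5 117. ]
0 0.011 23 0.3413 [63. 59. 60.]
```

View pics/s2.png

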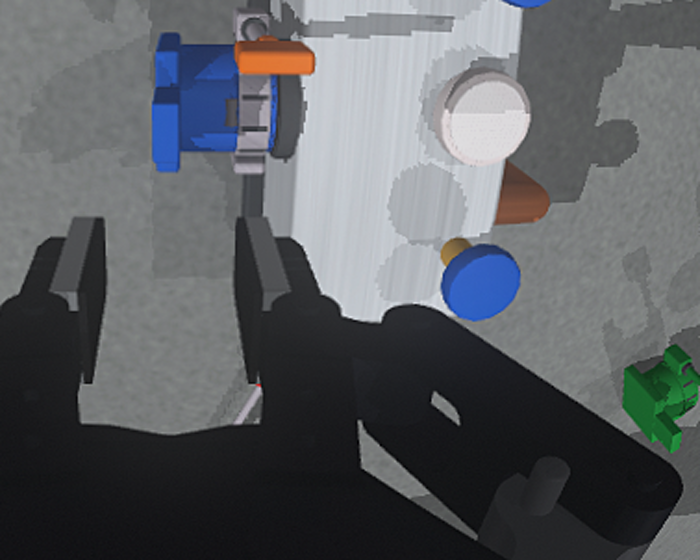

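The rim is flush with the dark collar (around (275,120) in the crop). Next I'll move over the key and turn the wrist back to leave range for tightening, with the jaw across the 8 mm wing.

Emit:
{"name": "move_arm", "arguments": {
  "commands": [
    [0.007,0.007,0,0,0,-0.14,0.03],
    [0.014,0.014,0,0,0,-0.28,0.03],
    [0.021,0.021,0,0,0,-0.42,0.03],
    [0.028,0.028,0,0,0,-0.56,0.03],
    [0.034,0.034,0,0,0,-0.7,0.03]
  ]
}}

```text
t: 12.6
ee_pos: [0.6382, 0.024, 0.237]
tcp_rot: [-0.001, 0.914, 0.406, -0.001]
wrist_force: [-0.1, 1.0, 0.3]
opening: 0.352
```

Emit:
{"name": "move_arm", "arguments": {
  "commands": [
    [0,0,0,0,0,-0.14,0.03],
    [0,0,0,0,0,-0.28,0.03],
    [0,0,0,0,0,-0.42,0.03],
    [0,0,0,0,0,-0.56,0.03],
    [0,0,0,0,0,-0.7,0.03]
  ]
}}

```text
t: 13.1
ee_pos: [0.6379, 0.0243, 0.2371]
tcp_rot: [-0.001, 0.719, 0.695, -0.001]
wrist_force: [-1.1, -0.2, -0.5]
opening: 0.35
```

Emit:
{"name": "move_arm", "arguments": {
  "commands": [
    [0,0,0,0,0,-0.14,0.03],
    [0,0,0,0,0,-0.28,0.03],
    [0,0,0,0,0,-0.42,0.03],
    [0,0,0,0,0,-0.56,0.03],
    [0,0,0,0,0,-0.7,0.03]
  ]
}}

```text
t: 13.6
ee_pos: [0.6379, 0.0243, 0.2371]
tcp_rot: [-0.001, 0.437, 0.899, -0.0]
wrist_force: [-0.8, 0.2, 0.4]
opening: 0.35
```

Emit:
{"name": "move_arm", "arguments": {
  "commands": [
    [0,0,0,0,0,-0.14,0.03],
    [0,0,0,0,0,-0.28,0.03],
    [0,0,0,0,0,-0.42,0.03],
    [0,0,0,0,0,-0.56,0.03],
    [0,0,0,0,0,-0.7,0.03]
  ]
}}

```text
t: 14.1
ee_pos: [0.6378, 0.0243, 0.2371]
tcp_rot: [-0.002, 0.102, 0.995, 0.0]
wrist_force: [-0.4, 0.3, 0.3]
opening: 0.35
```

Emit:
{"name": "move_arm", "arguments": {
  "commands": [
    [0,0,0,0,0,-0.14,0.03],
    [0,0,0,0,0,-0.28,0.03],
    [0,0,0,0,0,-0.42,0.03],
    [0,0,0,0,0,-0.56,0.03],
    [0,0,0,0,0,-0.7,0.03]
  ]
}}

```text
t: 14.6
ee_pos: [0.6379, 0.0243, 0.2371]
tcp_rot: [-0.001, -0.245, 0.97, 0.001]
wrist_force: [-0.6, -0.8, -0.1]
opening: 0.357
```

Emit:
{"name": "move_arm", "arguments": {
  "commands": [
    [0,0,0,0,0,-0.14,0.03],
    [0,0,0,0,0,-0.28,0.03],
    [0,0,0,0,0,-0.42,0.03],
    [0,0,0,0,0,-0.56,0.03],
    [0,0,0,0,0,-0.7,0.03]
  ]
}}

```text
t: 15.1
ee_pos: [0.6378, 0.0243, 0.2371]
tcp_rot: [-0.001, -0.563, 0.827, 0.001]
wrist_force: [0.6, 0.6, -0.1]
opening: 0.354
```

Emit:
{"name": "move_arm", "arguments": {
  "commands": [
    [0,0,0,0,0,-0.14,0.03],
    [0,0,0,0,0,-0.28,0.03],
    [0,0,0,0,0,-0.4,0.03],
    [0,0,0,0,0,-0.5,0.03],
    [0,0,0,0,0,-0.5,0.03]
  ]
}}

```text
t: 15.6
ee_pos: [0.6379, 0.0243, 0.2373]
tcp_rot: [0.001, 0.748, -0.664, -0.001]
wrist_force: [-0.5, 0.9, -0.4]
opening: 0.356
```

```bash
sed -i '/^cv2.imwrite/d' chk.py && python3 chk.py
python3 - <<'E'
from h import *
plan((.6393,.0241,.157),7.2)
w=dict(np.load('last_wrist.npz'));P=wcloud(w);Q=P-SEAT;A=Q@D;L=Q@LF;Z=P[...,2];f=w["frame"].mean(-1)
hsv=cv2.cvtColor(w["frame"],cv2.COLOR_BGR2HSV)
m=(w["range_z"]>0)&(abs(L)<.02)&(Z>.105)&(Z<.125)
for a in np.arange(-.008,.010,.001):
    q=m&(abs(A-a)<.0005)
    if q.any():print(a.round(4),q.sum(),np.median(Z[q]).round(4),np.median(w["frame"][q],axis=0))
E
```

```text
[-0.54  0.85 -0.39] [0.007 0.039 0.028] [0.6379 0.0243 0.2373] [-0.166  0.229  0.246  1.59  -0.    -1.857]
tab A,L -0.0476 -0.0014 ((0.02363627590239048, 0.010702656581997871), 10.303492546081543) ztop 0.1445
skirt (array([-0.0017,  0.0889]), np.float64(0.0004))
blue max A [-0.0028 -0.0024]
key 233 [0.6397 0.024 ] ((0.007524663582444191, 0.024022014811635017), 6.999800682067871) ztop 0.1788
shift [ 0.0004 -0.0014  0.0806] turn [ 0.0023  0.0005 -0.0095] j6 -1.853
-0.008 71 0.1142 [162. 151. 156.]
-0.007 62 0.1143 [162.  152.5 157. ]
-0.006 77 0.1147 [156. 145. 150.]
-0.005 88 0.1128 [139.  88.  57.]
-0.004 66 0.1132 [174.   85.5  52. ]
-0.003 69 0.1123 [153.  81.  54.]
-0.002 25 0.1132 [109.  68.  53.]
-0.001 37 0.1157 [88. 76. 70.]
0.0 68 0.1168 [84.  81.5 80. ]
0.001 66 0.1163 [85.5 82.  80. ]
0.002 79 0.1168 [86. 82. 80.]
0.003 67 0.1164 [88. 83. 81.]
0.004 68 0.1159 [87. 82. 80.]
0.005 72 0.1169 [88. 84. 81.]
0.006 81 0.116 [88. 84. 81.]
0.007 93 0.1134 [68. 65. 63.]
0.008 56 0.1143 [141. 137. 133.]
0.009 71 0.115 [203. 197. 193.]
```

Blue meets the dark collar directly at A≈−1.5 mm with no brass visible, so the cap is seated. I'm going down on the key.

Emit:
{"name": "move_arm", "arguments": {
  "commands": [
    [0.0005,-0.0015,0.025,0,0,-0.008,0.03],
    [0.0005,-0.0015,0.05,0,0,-0.008,0.03],
    [0.0005,-0.0015,0.07,0,0,-0.008,0.03],
    [0.0005,-0.0015,0.08,0,0,-0.008,0.03],
    [0.0005,-0.0015,0.08,0,0,-0.008,0.018]
  ],
  "newtons": 50
}}

```text
t: 16.15
ee_pos: [0.6391, 0.0241, 0.1572]
tcp_rot: [0.001, 0.75, -0.662, -0.001]
wrist_force: [-1.2, -0.8, -0.1]
opening: 0.216
```

Run:
```python
from h import *
s=arm.observe();print(s["wrist_force"].round(2),s["wrist_torque"].round(3),s["ee_pos"].round(4),s["opening"])
w=shot("wrist");P=wcloud(w);hsv=cv2.cvtColor(w["frame"],cv2.COLOR_BGR2HSV);H,S=hsv[...,0],hsv[...,1]
k=(H<12)&(S>150)&(P[...,2]>.165)&(abs(P[...,0]-.639)<.03)&(abs(P[...,1]-.024)<.03);p=P[k]
print(len(p),np.percentile(p,[2,50,98],axis=0).round(4).tolist());plan((.6395,.0241,.157),7.2)
cv2.imwrite('pics/g1.png',w["frame"])
```

```text
[-1.18 -0.77 -0.07] [ 0.009  0.029 -0.014] [0.6391 0.0241 0.1572] 0.2158531342243097
457 [[0.6351, 0.0117, 0.1654], [0.6409, 0.0126, 0.1749], [0.6445, 0.0317, 0.1793]]
shift [-0.0002  0.0003  0.0019] turn [ 0.0011  0.0002 -0.0005] j6 -1.862
```

View pics/g1.png

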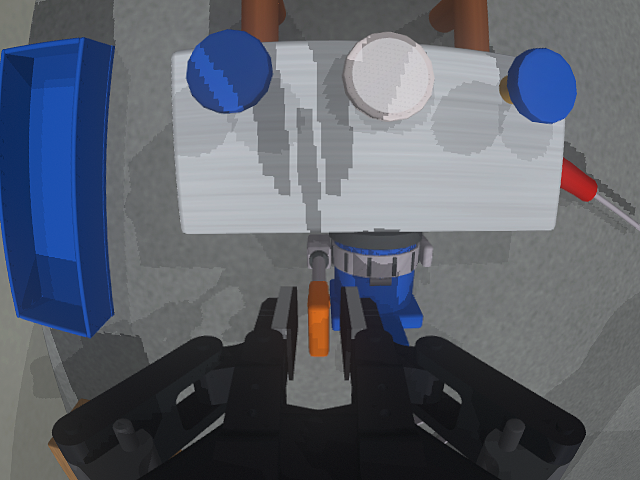

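The wing at (318,318) is centred between the pads, so I'm closing gently.

Emit:
{"name": "move_arm", "arguments": {
  "commands": [
    [0,0,0.001,0,0,0,0.014],
    [0,0,0.001,0,0,0,0.01],
    [0,0,0.001,0,0,0,0.003],
    [0,0,0.001,0,0,0,0.003],
    [0,0,0.001,0,0,0,0.003]
  ],
  "newtons": 50
}}

```text
t: 16.7
ee_pos: [0.6407, 0.0237, 0.1593]
tcp_rot: [-0.0, 0.75, -0.661, 0.001]
wrist_force: [-0.1, -1.3, 5.7]
opening: 0.076
```

```bash
cat > st.py <<'E'
from h import *
s=arm.observe();q=s["tcp_rot"];a=np.degrees(2*np.arctan2(q[2],q[1]))
print("F",s["wrist_force"].round(2),"T",s["wrist_torque"].round(3),"pos",s["ee_pos"].round(4),"yaw",round(a,2),"j6",s["joints"][5].round(4),"eff6",s["effort"][5].round(3),"op",round(s["opening"],3))
E
python3 st.py
```

```text
F [-0.13 -1.31  5.74] T [-0.212  0.422  0.093] pos [0.6407 0.0237 0.1593] yaw -82.76 j6 -1.8635 eff6 0.064 op 0.076
```

Emit:
{"name": "move_arm", "arguments": {
  "commands": [
    [0,0,-0.002,0,0,0,0.003],
    [0,0,-0.002,0,0,0.03,0.003],
    [0,0,-0.002,0,0,0.06,0.003],
    [0,0,-0.002,0,0,0.1,0.003],
    [0,0,-0.002,0,0,0.1,0.003]
  ]
}}

```text
t: 17.2
ee_pos: [0.6403, 0.0236, 0.1602]
tcp_rot: [0.0, 0.716, -0.698, 0.0]
wrist_force: [-0.1, -2.4, -0.1]
opening: 0.081
```

```bash
python3 st.py
```

```text
F [-0.1  -2.42 -0.09] T [-0.61  -0.07   0.119] pos [0.6403 0.0236 0.1602] yaw -88.54 j6 -1.7628 eff6 0.639 op 0.081
```

Emit:
{"name": "move_arm", "arguments": {
  "commands": [
    [0,0,0,0,0,0.03,0.003],
    [0,0,0,0,0,0.06,0.003],
    [0,0,0,0,0,0.09,0.003],
    [0,0,0,0,0,0.09,0.003]
  ]
}}

```text
t: 17.6
ee_pos: [0.6402, 0.0238, 0.1602]
tcp_rot: [-0.0, -0.684, 0.73, -0.0]
wrist_force: [0.8, -2.3, -0.0]
opening: 0.077
```

```bash
python3 st.py
```

```text
F [ 0.76 -2.28 -0.03] T [-0.716 -0.152  0.121] pos [0.6402 0.0238 0.1602] yaw 266.31 j6 -1.6727 eff6 0.514 op 0.077
```

Emit:
{"name": "move_arm", "arguments": {
  "commands": [
    [0,0,0,0,0,0.03,0.003],
    [0,0,0,0,0,0.06,0.003],
    [0,0,0,0,0,0.09,0.003],
    [0,0,0,0,0,0.09,0.003]
  ]
}}

```text
t: 18.0
ee_pos: [0.6402, 0.0239, 0.1602]
tcp_rot: [-0.0, -0.651, 0.759, -0.0]
wrist_force: [-0.5, -2.4, -0.7]
opening: 0.076
```

```bash
python3 st.py
```

```text
F [-0.55 -2.43 -0.69] T [-0.682 -0.12   0.079] pos [0.6402 0.0239 0.1602] yaw 261.17 j6 -1.583 eff6 0.499 op 0.076
```

Emit:
{"name": "move_arm", "arguments": {
  "commands": [
    [0,0,0,0,0,0.03,0.003],
    [0,0,0,0,0,0.06,0.003],
    [0,0,0,0,0,0.08,0.003]
  ]
}}

```text
t: 18.3
ee_pos: [0.6402, 0.024, 0.1603]
tcp_rot: [-0.0, -0.619, 0.785, -0.0]
wrist_force: [-0.1, -2.8, -0.8]
opening: 0.079
```

```bash
python3 st.py
```

```text
F [-0.15 -2.78 -0.81] T [-0.809 -0.117  0.116] pos [0.6402 0.024  0.1603] yaw 256.55 j6 -1.5023 eff6 -0.106 op 0.079
```

Emit:
{"name": "move_arm", "arguments": {
  "commands": [
    [0,0,0,0,0,0.03,0.003],
    [0,0,0,0,0,0.06,0.003],
    [0,0,0,0,0,0.08,0.003]
  ]
}}

```text
t: 18.6
ee_pos: [0.6402, 0.0239, 0.1602]
tcp_rot: [-0.0, -0.588, 0.809, -0.0]
wrist_force: [0.7, -3.1, -0.4]
opening: 0.08
```

```bash
python3 st.py
```

```text
F [ 0.74 -3.08 -0.37] T [-0.845 -0.112  0.09 ] pos [0.6402 0.0239 0.1602] yaw 251.96 j6 -1.4223 eff6 -0.082 op 0.08
```

Emit:
{"name": "move_arm", "arguments": {
  "commands": [
    [0,0,0,0,0,0.03,0.003],
    [0,0,0,0,0,0.06,0.003],
    [0,0,0,0,0,0.08,0.003]
  ]
}}

```text
t: 18.9
ee_pos: [0.6402, 0.0239, 0.1603]
tcp_rot: [-0.0, -0.555, 0.832, -0.0]
wrist_force: [1.7, -3.3, -0.5]
opening: 0.077
```

```bash
python3 st.py
```

```text
F [ 1.68 -3.27 -0.48] T [-0.751 -0.114  0.159] pos [0.6402 0.0239 0.1603] yaw 247.38 j6 -1.3423 eff6 -0.082 op 0.077
```

Emit:
{"name": "move_arm", "arguments": {
  "commands": [
    [0,0,0,0,0,0.03,0.003],
    [0,0,0,0,0,0.06,0.003],
    [0,0,0,0,0,0.08,0.003]
  ]
}}

```text
t: 19.2
ee_pos: [0.6402, 0.024, 0.1602]
tcp_rot: [-0.0, -0.521, 0.854, 0.0]
wrist_force: [0.5, -1.6, -0.4]
opening: 0.078
```

```bash
python3 st.py
```

```text
F [ 0.51 -1.64 -0.43] T [-0.779 -0.052  0.034] pos [0.6402 0.024  0.1602] yaw 242.8 j6 -1.2623 eff6 -0.082 op 0.078
```

Emit:
{"name": "move_arm", "arguments": {
  "commands": [
    [0,0,0,0,0,0.03,0.003],
    [0,0,0,0,0,0.06,0.003],
    [0,0,0,0,0,0.07,0.003]
  ]
}}

```text
t: 19.5
ee_pos: [0.6401, 0.024, 0.1602]
tcp_rot: [-0.0, -0.491, 0.871, -0.0]
wrist_force: [-0.1, -2.9, -1.2]
opening: 0.077
```

```bash
python3 st.py
```

```text
F [-0.07 -2.88 -1.19] T [-0.778 -0.027  0.074] pos [0.6401 0.024  0.1602] yaw 238.78 j6 -1.1922 eff6 0.215 op 0.077
```

Emit:
{"name": "move_arm", "arguments": {
  "commands": [
    [0,0,0,0,0,0.03,0.003],
    [0,0,0,0,0,0.06,0.003],
    [0,0,0,0,0,0.07,0.003]
  ]
}}

```text
t: 19.8
ee_pos: [0.6402, 0.024, 0.1602]
tcp_rot: [-0.0, -0.46, 0.888, -0.0]
wrist_force: [0.2, -3.0, -1.6]
opening: 0.082
```

```bash
python3 st.py
```

```text
F [ 0.18 -2.98 -1.56] T [-0.767 -0.029  0.076] pos [0.6402 0.024  0.1602] yaw 234.78 j6 -1.1223 eff6 0.212 op 0.082
```

Emit:
{"name": "move_arm", "arguments": {
  "commands": [
    [0,0,0,0,0,0,0.003]
  ]
}}

```text
t: 19.9
ee_pos: [0.6402, 0.024, 0.1603]
tcp_rot: [-0.0, -0.461, 0.888, 0.0]
wrist_force: [-0.0, -1.9, -1.9]
opening: 0.077
```

```bash
python3 st.py
```

```text
F [-0.04 -1.87 -1.92] T [-0.749 -0.025  0.1  ] pos [0.6402 0.024  0.1603] yaw 234.85 j6 -1.1235 eff6 0.273 op 0.077
```

Emit:
{"name": "move_arm", "arguments": {
  "commands": [
    [0,0,0,0,0,0.03,0.003],
    [0,0,0,0,0,0.06,0.003],
    [0,0,0,0,0,0.08,0.003]
  ]
}}

```text
t: 20.2
ee_pos: [0.6402, 0.0239, 0.1602]
tcp_rot: [-0.0, -0.424, 0.905, -0.0]
wrist_force: [-0.6, -3.0, -1.5]
opening: 0.078
```

```bash
python3 st.py
```

```text
F [-0.63 -2.96 -1.54] T [-0.833  0.021  0.108] pos [0.6402 0.0239 0.1602] yaw 230.22 j6 -1.0428 eff6 -0.084 op 0.078
```

Emit:
{"name": "move_arm", "arguments": {
  "commands": [
    [0,0,0,0,0,0.03,0.003],
    [0,0,0,0,0,0.06,0.003],
    [0,0,0,0,0,0.08,0.003]
  ]
}}

```text
t: 20.5
ee_pos: [0.6401, 0.0239, 0.1602]
tcp_rot: [-0.0, -0.388, 0.922, -0.0]
wrist_force: [-0.4, -2.5, -2.0]
opening: 0.079
```

```bash
python3 st.py
```

```text
F [-0.42 -2.48 -1.95] T [-0.881  0.037  0.055] pos [0.6401 0.0239 0.1602] yaw 225.63 j6 -0.9626 eff6 -0.082 op 0.079
```

Emit:
{"name": "move_arm", "arguments": {
  "commands": [
    [0,0,0,0,0,0,0.003]
  ]
}}

```text
t: 20.6
ee_pos: [0.6401, 0.024, 0.1602]
tcp_rot: [-0.0, -0.388, 0.922, 0.0]
wrist_force: [0.5, -2.6, -1.4]
opening: 0.077
```

```bash
python3 st.py
```

```text
F [ 0.47 -2.62 -1.38] T [-0.821  0.034  0.085] pos [0.6401 0.024  0.1602] yaw 225.67 j6 -0.9634 eff6 0.397 op 0.077
```

Emit:
{"name": "move_arm", "arguments": {
  "commands": [
    [0,0,0,0,0,0.03,0.003],
    [0,0,0,0,0,0.06,0.003],
    [0,0,0,0,0,0.08,0.003]
  ]
}}

```text
t: 20.9
ee_pos: [0.6402, 0.024, 0.1602]
tcp_rot: [-0.0, -0.351, 0.936, -0.0]
wrist_force: [-1.5, -3.0, -0.4]
opening: 0.079
```

```bash
python3 st.py
```

```text
F [-1.46 -3.   -0.41] T [-0.899  0.026  0.118] pos [0.6402 0.024  0.1602] yaw 221.07 j6 -0.883 eff6 -0.084 op 0.079
```

Emit:
{"name": "move_arm", "arguments": {
  "commands": [
    [0,0,0,0,0,0.03,0.003],
    [0,0,0,0,0,0.06,0.003],
    [0,0,0,0,0,0.08,0.003]
  ]
}}

```text
t: 21.2
ee_pos: [0.6401, 0.024, 0.1602]
tcp_rot: [-0.0, -0.313, 0.95, -0.0]
wrist_force: [-0.5, -3.4, -1.2]
opening: 0.079
```

```bash
python3 st.py
```

```text
F [-0.52 -3.38 -1.17] T [-0.827  0.051  0.095] pos [0.6401 0.024  0.1602] yaw 216.47 j6 -0.8028 eff6 -0.082 op 0.079
```

Emit:
{"name": "move_arm", "arguments": {
  "commands": [
    [0,0,0,0,0,0,0.003]
  ]
}}

```text
t: 21.3
ee_pos: [0.6402, 0.024, 0.1602]
tcp_rot: [-0.0, -0.313, 0.95, 0.0]
wrist_force: [0.3, -2.2, -0.7]
opening: 0.076
```

```bash
python3 st.py
```

```text
F [ 0.3  -2.16 -0.7 ] T [-0.817  0.087  0.128] pos [0.6402 0.024  0.1602] yaw 216.51 j6 -0.8035 eff6 0.394 op 0.076
```

Emit:
{"name": "move_arm", "arguments": {
  "commands": [
    [0,0,0,0,0,0.03,0.003],
    [0,0,0,0,0,0.06,0.003],
    [0,0,0,0,0,0.06,0.003]
  ]
}}

```text
t: 21.6
ee_pos: [0.6402, 0.024, 0.1602]
tcp_rot: [-0.0, -0.284, 0.959, 0.0]
wrist_force: [-1.1, -2.9, -1.3]
opening: 0.079
```

```bash
python3 st.py
```

```text
F [-1.05 -2.87 -1.27] T [-0.74   0.055  0.062] pos [0.6402 0.024  0.1602] yaw 213.05 j6 -0.743 eff6 0.501 op 0.079
```

Emit:
{"name": "move_arm", "arguments": {
  "commands": [
    [0,0,0,0,0,0.03,0.003],
    [0,0,0,0,0,0.06,0.003],
    [0,0,0,0,0,0.06,0.003]
  ]
}}

```text
t: 21.9
ee_pos: [0.6402, 0.024, 0.1603]
tcp_rot: [0.0, -0.256, 0.967, 0.0]
wrist_force: [-0.9, -2.3, -1.7]
opening: 0.082
```

```bash
python3 st.py
```

```text
F [-0.93 -2.25 -1.74] T [-0.766  0.052  0.116] pos [0.6402 0.024  0.1603] yaw 209.65 j6 -0.6838 eff6 0.522 op 0.082
```

Emit:
{"name": "move_arm", "arguments": {
  "commands": [
    [0,0,0,0,0,0,0.003]
  ]
}}

```text
t: 22.0
ee_pos: [0.6402, 0.024, 0.1603]
tcp_rot: [0.0, -0.256, 0.967, 0.0]
wrist_force: [0.3, -2.1, -2.0]
opening: 0.081
```

```bash
python3 st.py
```

```text
F [ 0.28 -2.14 -1.98] T [-0.691  0.074  0.03 ] pos [0.6402 0.024  0.1603] yaw 209.71 j6 -0.6848 eff6 0.149 op 0.081
```

Emit:
{"name": "move_arm", "arguments": {
  "commands": [
    [0,0,0,0,0,0.03,0.003],
    [0,0,0,0,0,0.06,0.003],
    [0,0,0,0,0,0.08,0.003]
  ]
}}

```text
t: 22.3
ee_pos: [0.6401, 0.0239, 0.1602]
tcp_rot: [-0.0, -0.217, 0.976, -0.0]
wrist_force: [-1.2, -3.5, -1.3]
opening: 0.077
```

```bash
python3 st.py
```

```text
F [-1.19 -3.47 -1.32] T [-0.916  0.153  0.106] pos [0.6401 0.0239 0.1602] yaw 205.04 j6 -0.6033 eff6 -0.082 op 0.077
```

Emit:
{"name": "move_arm", "arguments": {
  "commands": [
    [0,0,0,0,0,0.03,0.003],
    [0,0,0,0,0,0.06,0.003],
    [0,0,0,0,0,0.08,0.003]
  ]
}}

```text
t: 22.6
ee_pos: [0.6401, 0.0239, 0.1602]
tcp_rot: [-0.0, -0.177, 0.984, -0.0]
wrist_force: [-0.7, -3.3, -1.5]
opening: 0.081
```

```bash
python3 st.py
```

```text
F [-0.68 -3.29 -1.53] T [-1.03   0.22   0.117] pos [0.6401 0.0239 0.1602] yaw 200.4 j6 -0.5223 eff6 -0.082 op 0.081
```

Emit:
{"name": "move_arm", "arguments": {
  "commands": [
    [0,0,0,0,0,0,0.003]
  ]
}}

```text
t: 22.7
ee_pos: [0.6401, 0.0239, 0.1602]
tcp_rot: [-0.0, -0.177, 0.984, -0.0]
wrist_force: [-0.5, -3.6, -1.1]
opening: 0.081
```

```bash
python3 st.py
```

```text
F [-0.5  -3.64 -1.09] T [-0.931  0.27   0.039] pos [0.6401 0.0239 0.1602] yaw 200.45 j6 -0.5232 eff6 0.402 op 0.081
```

Emit:
{"name": "move_arm", "arguments": {
  "commands": [
    [0,0,0,0,0,0.03,0.003],
    [0,0,0,0,0,0.06,0.003],
    [0,0,0,0,0,0.08,0.003]
  ]
}}

```text
t: 23.0
ee_pos: [0.6401, 0.0239, 0.1602]
tcp_rot: [-0.0, -0.138, 0.99, -0.0]
wrist_force: [-0.7, -4.3, -1.9]
opening: 0.082
```

```bash
python3 st.py
```

```text
F [-0.65 -4.26 -1.86] T [-1.204  0.298  0.165] pos [0.6401 0.0239 0.1602] yaw 195.81 j6 -0.4422 eff6 -0.055 op 0.082
```

Emit:
{"name": "move_arm", "arguments": {
  "commands": [
    [0,0,0,0,0,0.03,0.003],
    [0,0,0,0,0,0.06,0.003],
    [0,0,0,0,0,0.08,0.003]
  ]
}}

```text
t: 23.3
ee_pos: [0.6401, 0.0238, 0.1602]
tcp_rot: [-0.0, -0.098, 0.995, -0.0]
wrist_force: [-1.8, -4.2, -1.9]
opening: 0.079
```

```bash
python3 st.py
python3 - <<'E'
from h import *
w=shot("wrist");cv2.imwrite('pics/t1.png',cv2.resize(w["frame"][200:400,200:440],(720,600)))
P=wcloud(w);hsv=cv2.cvtColor(w["frame"],cv2.COLOR_BGR2HSV);H,S=hsv[...,0],hsv[...,1]
k=(H<12)&(S>150)&(P[...,2]>.174)&(abs(P[...,0]-.639)<.03)&(abs(P[...,1]-.024)<.03);p=P[k]
print(len(p),cv2.minAreaRect(p[:,:2].astype(np.float32)))
E
python3 st.py
```

```text
F [-1.83 -4.19 -1.9 ] T [-1.286  0.351  0.185] pos [0.6401 0.0238 0.1602] yaw 191.2 j6 -0.3619 eff6 -0.008 op 0.079
924 ((0.6410491466522217, 0.023578546941280365), (0.02478126622736454, 0.006821000948548317), 10.864660263061523)
F [-2.2  -4.05 -2.04] T [-1.247  0.347  0.19 ] pos [0.6402 0.0238 0.1603] yaw 191.16 j6 -0.3611 eff6 0.003 op 0.077
```

Resistance is now rising: torque is about 0.19 against a drag of about 0.10, and joint-6 effort is rising too. The wing has turned with the jaw. I'll take one small extra step to get into the middle of the snug window.

Emit:
{"name": "move_arm", "arguments": {
  "commands": [
    [0,0,0,0,0,0.025,0.003],
    [0,0,0,0,0,0.045,0.003],
    [0,0,0,0,0,0.045,0.003]
  ]
}}

```text
t: 23.65
ee_pos: [0.6402, 0.0239, 0.1603]
tcp_rot: [-0.0, -0.076, 0.997, -0.0]
wrist_force: [-2.5, -3.9, -1.7]
opening: 0.083
```

```bash
python3 st.py
```

```text
F [-2.54 -3.89 -1.71] T [-1.237  0.402  0.151] pos [0.6402 0.0239 0.1603] yaw 188.67 j6 -0.3176 eff6 0.468 op 0.083
```

Emit:
{"name": "move_arm", "arguments": {
  "commands": [
    [0,0,0,0,0,0,0.003]
  ]
}}

```text
t: 23.75
ee_pos: [0.6401, 0.0239, 0.1602]
tcp_rot: [-0.0, -0.076, 0.997, -0.0]
wrist_force: [-1.7, -3.5, -2.1]
opening: 0.079
```

```bash
python3 st.py
```

```text
F [-1.71 -3.45 -2.13] T [-1.283  0.443  0.169] pos [0.6401 0.0239 0.1602] yaw 188.73 j6 -0.3187 eff6 0.221 op 0.079
```

Emit:
{"name": "move_arm", "arguments": {
  "commands": [
    [0,0,0,0,0,0,0.003]
  ]
}}

```text
t: 23.85
ee_pos: [0.6401, 0.0239, 0.1602]
tcp_rot: [-0.0, -0.076, 0.997, -0.0]
wrist_force: [-2.0, -4.6, -2.5]
opening: 0.078
```

```bash
python3 st.py
```

```text
F [-2.01 -4.64 -2.46] T [-1.323  0.456  0.11 ] pos [0.6401 0.0239 0.1602] yaw 188.73 j6 -0.3187 eff6 0.173 op 0.078
```

Emit:
{"name": "move_arm", "arguments": {
  "commands": [
    [0,0,0,0,0,0.01,0.003],
    [0,0,0,0,0,0.02,0.003],
    [0,0,0,0,0,0.025,0.003]
  ]
}}

```text
t: 24.15
ee_pos: [0.6402, 0.0239, 0.1602]
tcp_rot: [-0.0, -0.063, 0.998, -0.0]
wrist_force: [-2.0, -4.9, -1.8]
opening: 0.078
```

```bash
python3 st.py
```

```text
F [-1.98 -4.9  -1.84] T [-1.405  0.447  0.193] pos [0.6402 0.0239 0.1602] yaw 187.24 j6 -0.2927 eff6 0.202 op 0.078
```

Emit:
{"name": "move_arm", "arguments": {
  "commands": [
    [0,0,0,0,0,0,0.003]
  ]
}}

```text
t: 24.25
ee_pos: [0.6402, 0.0239, 0.1602]
tcp_rot: [-0.0, -0.063, 0.998, -0.0]
wrist_force: [-1.8, -4.3, -1.9]
opening: 0.077
```

```bash
python3 st.py
```

```text
F [-1.83 -4.26 -1.9 ] T [-1.346  0.435  0.185] pos [0.6402 0.0239 0.1602] yaw 187.25 j6 -0.2929 eff6 0.28 op 0.077
```

Emit:
{"name": "move_arm", "arguments": {
  "commands": [
    [0,0,0,0,0,0,0.003]
  ]
}}

```text
t: 24.35
ee_pos: [0.6402, 0.0239, 0.1602]
tcp_rot: [-0.0, -0.063, 0.998, -0.0]
wrist_force: [-1.7, -4.5, -1.3]
opening: 0.075
```

```bash
python3 st.py
```

```text
F [-1.7  -4.46 -1.25] T [-1.401  0.443  0.252] pos [0.6402 0.0239 0.1602] yaw 187.27 j6 -0.2931 eff6 0.223 op 0.075
```

Mean torque is about 0.21 N m against a drag of about 0.09, so roughly 0.12 above the drag, which is snug. I'm letting go, backing off upward and checking.

Emit:
{"name": "move_arm", "arguments": {
  "commands": [
    [0,0,0,0,0,0,0.025],
    [0,0,0,0,0,0,0.025],
    [0,0,0,0,0,0,0.025],
    [0,0,-0.02,0,0,0,0.025],
    [0,0,-0.05,0,0,0,0.025]
  ]
}}

```text
t: 24.85
ee_pos: [0.6392, 0.0245, 0.209]
tcp_rot: [-0.002, -0.064, 0.998, 0.001]
wrist_force: [0.3, 0.4, 0.7]
opening: 0.293
```

Emit:
{"name": "move_arm", "arguments": {
  "commands": [
    [0,0,-0.04,0,0,0,0.025],
    [-0.02,0,-0.08,0,0,0,0.025],
    [-0.04,0,-0.08,0,0,0,0.025],
    [-0.04,0,-0.08,0,0,0,0.025],
    [-0.04,0,-0.08,0,0,0,0.025]
  ]
}}

```text
t: 25.35
ee_pos: [0.6798, 0.0293, 0.2895]
tcp_rot: [-0.0, -0.064, 0.998, 0.0]
wrist_force: [-0.5, 0.0, -0.7]
opening: 0.292
```

```bash
python3 chk.py; python3 st.py
python3 - <<'E'
from h import *
w=dict(np.load('last_wrist.npz'));P=wcloud(w);Q=P-SEAT;A=Q@D;L=Q@LF;Z=P[...,2]
m=(w["range_z"]>0)&(abs(L)<.02)&(Z>.1)&(Z<.125)
for a in np.arange(-.005,.003,.001):
    q=m&(abs(A-a)<.0005)
    if q.any():print(a.round(4),q.sum(),np.median(Z[q]).round(4),np.median(w["frame"][q],axis=0))
t=shot("top")["frame"];cv2.imwrite('pics/f1.png',np.hstack([cv2.resize(w["frame"],(400,300)),cv2.resize(t,(400,300))]))
E
```

```text
[-0.55  0.02 -0.65] [-0.043  0.012  0.032] [0.6798 0.0293 0.2895] [-0.149  0.396  0.541  1.716  0.    -0.276]
tab A,L -0.0498 0.001 ((0.023528166115283966, 0.010196364484727383), 7.731133460998535) ztop 0.1449
skirt (array([-0.0007,  0.0894]), np.float64(0.0004))
blue max A [-0.0046 -0.0038]
key 128 [0.641  0.0256] ((0.022915558889508247, 0.007562967017292976), 10.392380714416504) ztop 0.1785
F [ 0.56 -0.34  0.57] T [-0.003  0.044 -0.008] pos [0.6794 0.0293 0.2896] yaw 187.3 j6 -0.2762 eff6 0.006 op 0.289
-0.005 47 0.1127 [179.  95.  57.]
-0.004 45 0.113 [129.  89.  73.]
-0.003 30 0.1056 [ 55.  96. 121.]
-0.002 31 0.1055 [ 65.  95. 116.]
-0.001 82 0.1119 [84.5 84.  82.5]
0.0 48 0.116 [94. 89. 87.]
0.001 46 0.1165 [93.5 89.5 87. ]
0.002 63 0.1172 [96. 92. 88.]
```

View pics/f1.png

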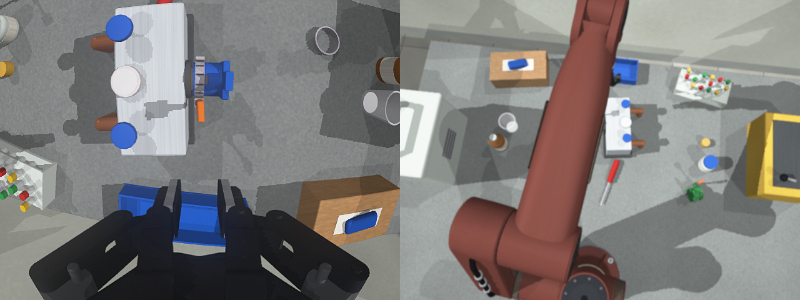

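Brass now shows in a 1–2 mm strip between cap and collar that wasn't there before. Handling the key drew the cap back about 2 mm. I'll push it home by the tab again, with no more pictures to view, so the checks are numeric.

Run:
```python
from h import *
plan((.6004,.0545,.24),-82.5)
```

```text
shift [0.0749 0.0351 0.0498] turn [ 0.0004 -0.0011 -0.0036] j6 -0.276
```

Emit:
{"name": "move_arm", "arguments": {
  "commands": [
    [0.02,0.01,0.01,0,0,-0.003,0.03],
    [0.05,0.022,0.03,0,0,-0.003,0.03],
    [0.075,0.035,0.05,0,0,-0.003,0.03],
    [0.075,0.035,0.05,0,0,-0.003,0.03],
    [0.075,0.035,0.05,0,0,-0.003,0.03]
  ]
}}

```text
t: 25.95
ee_pos: [0.6, 0.0544, 0.2401]
tcp_rot: [-0.0, -0.065, 0.998, 0.0]
wrist_force: [0.4, -0.3, 1.3]
opening: 0.348
```

```bash
cat > gap.py <<'E'
from h import *
import sys
n=sys.argv[1] if len(sys.argv)>1 else None
w=shot("wrist") if not n else n
P=wcloud(w);Q=P-SEAT;A=Q@D;L=Q@LF;Z=P[...,2]
hsv=cv2.cvtColor(w["frame"],cv2.COLOR_BGR2HSV);H,S=hsv[...,0],hsv[...,1]
m=(w["range_z"]>0)&(abs(L)<.03)&(Z>.095)&(Z<.13)
for a in np.arange(-.006,.003,.001):
    q=m&(abs(A-a)<.0005)
    if q.any():print(a.round(4),q.sum(),np.median(Z[q]).round(4),np.median(w["frame"][q],axis=0),"brass",(q&(H>8)&(H<30)&(S>70)).sum())
E
python3 chk.py; python3 gap.py
python3 - <<'E'
from h import *
plan((.6004,.0545,.1193),-82.5)
E
```

```text
[ 0.4  -0.32  1.3 ] [-0.043 -0.051  0.001] [0.6    0.0544 0.2401] [-0.126  0.115  0.124  1.581 -0.    -0.257]
tab A,L -0.0503 0.0007 ((0.024033673107624054, 0.00939036626368761), 7.319029331207275) ztop 0.1449
skirt (array([-0.0007,  0.0894]), np.float64(0.0004))
blue max A [-0.0046 -0.0044]
key 27 [0.6303 0.0217] ((0.002613687887787819, 0.0029337669257074594), 11.119293212890625) ztop 0.1772
-0.006 73 0.1116 [153.  87.  49.] brass 0
-0.005 84 0.1121 [152.   85.5  52.5] brass 0
-0.004 31 0.1111 [131.  84.  55.] brass 0
-0.003 18 0.1052 [ 67.5  92.5 116. ] brass 16
-0.002 75 0.1067 [ 62.  89. 109.] brass 46
-0.001 209 0.1096 [76. 72. 71.] brass 5
0.0 88 0.1148 [89.  84.5 81. ] brass 0
0.001 80 0.115 [87.5 83.  80. ] brass 0
0.002 84 0.1152 [88. 83. 81.] brass 0
shift [0.0019 0.0009 0.1225] turn [-0.0008  0.0027 -0.0009] j6 -0.257
```

Emit:
{"name": "move_arm", "arguments": {
  "commands": [
    [0.001,0.002,0.03,0,0,0,0.03],
    [0.001,0.002,0.07,0,0,0,0.03],
    [0.001,0.002,0.105,0,0,0,0.03],
    [0.001,0.002,0.121,0,0,0,0.03],
    [0.001,0.002,0.121,0,0,0,0.03]
  ]
}}

```text
t: 26.55
ee_pos: [0.5995, 0.0558, 0.1179]
tcp_rot: [-0.001, -0.065, 0.998, 0.0]
wrist_force: [0.6, 0.4, -0.3]
opening: 0.357
```

Emit:
{"name": "move_arm", "arguments": {
  "commands": [
    [0,0,0,0,0,0,0.02],
    [0,0,0,0,0,0,0.004],
    [0,0,0,0,0,0,0.004],
    [0,0,0,0,0,0,0.004]
  ],
  "newtons": 100
}}

```text
t: 26.95
ee_pos: [0.6009, 0.0559, 0.1216]
tcp_rot: [0.001, -0.065, 0.998, -0.0]
wrist_force: [-2.4, -0.7, 6.7]
opening: 0.09
```

```bash
python3 st.py
```

```text
F [-2.43 -0.74  6.67] T [ 0.025  0.547 -0.058] pos [0.6009 0.0559 0.1216] yaw 187.46 j6 -0.2537 eff6 -0.082 op 0.09
```

Emit:
{"name": "move_arm", "arguments": {
  "commands": [
    [0,-0.0007,-0.001,0,0,0,0.004],
    [0,-0.0014,-0.001,0,0,0,0.004],
    [0,-0.002,-0.001,0,0,0,0.004]
  ]
}}

```text
t: 27.25
ee_pos: [0.6007, 0.0556, 0.1218]
tcp_rot: [0.001, -0.066, 0.998, 0.001]
wrist_force: [-2.4, 10.1, 6.6]
opening: 0.097
```

Emit:
{"name": "move_arm", "arguments": {
  "commands": [
    [0,-0.0005,0,0,0,0,0.004],
    [0,-0.001,0,0,0,0,0.004],
    [0,-0.001,0,0,0,0,0.004]
  ]
}}

```text
t: 27.55
ee_pos: [0.6007, 0.0555, 0.1218]
tcp_rot: [0.001, -0.066, 0.998, 0.002]
wrist_force: [-1.6, 12.1, 7.5]
opening: 0.095
```

Emit:
{"name": "move_arm", "arguments": {
  "commands": [
    [0,-0.0005,0,0,0,0,0.004],
    [0,-0.001,0,0,0,0,0.004],
    [0,-0.001,0,0,0,0,0.004]
  ]
}}

```text
t: 27.85
ee_pos: [0.6007, 0.0552, 0.1219]
tcp_rot: [0.001, -0.066, 0.998, 0.003]
wrist_force: [-2.0, 15.4, 8.0]
opening: 0.091
```

```bash
python3 st.py; python3 gap.py
```

```text
F [-2.04 15.35  7.96] T [ 3.56   0.639 -0.119] pos [0.6007 0.0552 0.1219] yaw 187.59 j6 -0.2604 eff6 -0.076 op 0.091
-0.006 136 0.1106 [139.   76.5  45. ] brass 0
-0.005 178 0.1107 [138.  72.  46.] brass 0
-0.004 86 0.1111 [133.   71.5  48. ] brass 0
-0.003 2 0.1078 [63.5 68.  70. ] brass 1
-0.002 140 0.1062 [57.  83.  87.5] brass 60
-0.001 801 0.1089 [58. 55. 54.] brass 36
0.0 216 0.1147 [72.5 68.  65.5] brass 0
0.001 202 0.1154 [72.5 69.  66.5] brass 0
0.002 205 0.1148 [72. 68. 66.] brass 0
```

The clamped shoes hold against 15 N, and forcing it would be ramming. I'll loosen the key first, push the cap home, then retighten with a better-centred grip.

Emit:
{"name": "move_arm", "arguments": {
  "commands": [
    [0,0.002,0,0,0,0,0.004],
    [0,0.004,0,0,0,0,0.004],
    [0,0.004,0,0,0,0,0.03],
    [0,0.004,0,0,0,0,0.03],
    [0,0.004,-0.03,0,0,0,0.03]
  ]
}}

```text
t: 28.4
ee_pos: [0.5972, 0.0561, 0.1461]
tcp_rot: [-0.004, -0.065, 0.998, 0.001]
wrist_force: [0.1, 0.1, -0.7]
opening: 0.353
```

Emit:
{"name": "move_arm", "arguments": {
  "commands": [
    [0,0,-0.045,0,0,0,0.03],
    [-0.015,0,-0.09,0,0,0,0.03],
    [-0.05,0,-0.09,0,0,0,0.03],
    [-0.06,0,-0.09,0,0,0,0.03],
    [-0.06,0,-0.09,0,0,0,0.03]
  ]
}}

```text
t: 28.9
ee_pos: [0.6601, 0.0636, 0.2392]
tcp_rot: [-0.001, -0.065, 0.998, 0.0]
wrist_force: [0.6, -0.0, 0.1]
opening: 0.348
```

```bash
python3 chk.py
python3 - <<'E'
from h import *
plan((.6405,.0255,.16),-82.6)
E
```

```text
[ 0.65 -0.    0.12] [ 0.    -0.023 -0.017] [0.6601 0.0636 0.2392] [-0.101  0.308  0.341  1.605 -0.    -0.231]
tab A,L -0.0486 0.0006 ((0.02336791902780533, 0.009644515812397003), 7.390852451324463) ztop 0.145
skirt (array([-0.0011,  0.0888]), np.float64(0.0004))
blue max A [-0.0048 -0.0045]
key 301 [0.6415 0.0245] ((0.023670243099331856, 0.0076403566636145115), 10.994174003601074) ztop 0.1774
shift [ 0.0234 -0.0355  0.0793] turn [ 0.0002 -0.0015  0.001 ] j6 -0.231
```

Emit:
{"name": "move_arm", "arguments": {
  "commands": [
    [0.0115,-0.018,0,0,0,0,0.03],
    [0.0225,-0.036,0,0,0,0,0.03],
    [0.0225,-0.036,0.03,0,0,0,0.03],
    [0.0225,-0.036,0.06,0,0,0,0.03],
    [0.0225,-0.036,0.078,0,0,0,0.03]
  ]
}}

```text
t: 29.45
ee_pos: [0.6397, 0.0251, 0.1598]
tcp_rot: [-0.001, -0.065, 0.998, 0.0]
wrist_force: [-0.5, -0.4, -1.1]
opening: 0.352
```

Emit:
{"name": "move_arm", "arguments": {
  "commands": [
    [0,0,0,0,0,0,0.02],
    [0,0,0,0,0,0,0.012],
    [0,0,0,0,0,0,0.003],
    [0,0,0,0,0,0,0.003]
  ],
  "newtons": 50
}}

```text
t: 29.85
ee_pos: [0.642, 0.0251, 0.1636]
tcp_rot: [0.001, -0.065, 0.998, -0.0]
wrist_force: [-0.9, -0.5, 0.7]
opening: 0.075
```

```bash
python3 st.py
```

```text
F [-0.9  -0.52  0.73] T [-0.071  0.386  0.049] pos [0.642  0.0251 0.1636] yaw 187.46 j6 -0.2941 eff6 0.027 op 0.075
```

Emit:
{"name": "move_arm", "arguments": {
  "commands": [
    [0,0,-0.001,0,0,-0.1,0.003],
    [0,0,-0.001,0,0,-0.2,0.003],
    [0,0,-0.001,0,0,-0.3,0.003],
    [0,0,-0.001,0,0,-0.4,0.003],
    [0,0,-0.001,0,0,-0.5,0.003]
  ]
}}

```text
t: 30.35
ee_pos: [0.6419, 0.0257, 0.1642]
tcp_rot: [0.001, -0.312, 0.95, 0.0]
wrist_force: [-1.1, 2.1, -0.6]
opening: 0.073
```

```bash
python3 st.py
```

```text
F [-1.07  2.14 -0.62] T [ 0.433  0.343 -0.129] pos [0.6419 0.0257 0.1642] yaw 216.36 j6 -0.798 eff6 1.545 op 0.073
```

Emit:
{"name": "move_arm", "arguments": {
  "commands": [
    [0,0,0,0,0,0,0.03],
    [0,0,0,0,0,0,0.03],
    [0,0,-0.025,0,0,0.05,0.03],
    [0,0,-0.06,0,0,0.15,0.03],
    [0,0,-0.08,0,0,0.28,0.03]
  ]
}}

```text
t: 30.85
ee_pos: [0.6424, 0.0251, 0.2465]
tcp_rot: [0.002, -0.171, 0.985, -0.001]
wrist_force: [0.8, 0.2, 0.1]
opening: 0.353
```

Run:
```python
from h import *
plan((.6015,.0555,.24),-82.5);plan((.6015,.0555,.12),-82.5)
```

```text
shift [0.0283 0.0424 0.0064] turn [-0.0014  0.003   0.2123] j6 -0.507
shift [0.0286 0.0426 0.1264] turn [-0.0014  0.003   0.2123] j6 -0.507
```

Emit:
{"name": "move_arm", "arguments": {
  "commands": [
    [0.014,0.021,0.005,0,0,0.1,0.03],
    [0.028,0.042,0.006,0,0,0.212,0.03],
    [0.028,0.042,0.006,0,0,0.212,0.03],
    [0.028,0.042,0.05,0,0,0.212,0.03],
    [0.028,0.042,0.09,0,0,0.212,0.03]
  ]
}}

```text
t: 31.35
ee_pos: [0.6024, 0.0547, 0.1537]
tcp_rot: [0.002, -0.069, 0.998, -0.001]
wrist_force: [-0.3, 0.8, 0.0]
opening: 0.35
```

Run:
```python
from h import *
plan((.6015,.056,.12),-82.5)
```

```text
shift [0.0008 0.0014 0.0337] turn [-0.0013  0.0038  0.0069] j6 -0.263
```

Emit:
{"name": "move_arm", "arguments": {
  "commands": [
    [0,0.001,0.02,0,0,0.005,0.03],
    [0,0.001,0.034,0,0,0.005,0.03],
    [0,0.001,0.034,0,0,0.005,0.015],
    [0,0.001,0.034,0,0,0.005,0.004],
    [0,0.001,0.034,0,0,0.005,0.004]
  ],
  "newtons": 100
}}

```text
t: 31.85
ee_pos: [0.6016, 0.0554, 0.1206]
tcp_rot: [0.001, -0.066, 0.998, -0.001]
wrist_force: [0.5, -3.0, -2.7]
opening: 0.096
```

Emit:
{"name": "move_arm", "arguments": {
  "commands": [
    [0,0,0,0,0,0,0.004],
    [0,-0.001,0,0,0,0,0.004],
    [0,-0.002,0,0,0,0,0.004]
  ]
}}

```text
t: 32.15
ee_pos: [0.6014, 0.0545, 0.1198]
tcp_rot: [0.0, -0.067, 0.998, 0.0]
wrist_force: [-0.1, 1.1, -0.9]
opening: 0.095
```

```bash
python3 st.py
```

```text
F [-0.12  1.13 -0.94] T [0.35  0.077 0.002] pos [0.6014 0.0545 0.1198] yaw 187.65 j6 -0.26 eff6 0.01 op 0.095
```

It moves freely now. I'm pushing on until the force rises.

Emit:
{"name": "move_arm", "arguments": {
  "commands": [
    [0,-0.0005,0,0,0,0,0.004],
    [0,-0.001,0,0,0,0,0.004],
    [0,-0.001,0,0,0,0,0.004]
  ]
}}

```text
t: 32.45
ee_pos: [0.6013, 0.0537, 0.1196]
tcp_rot: [0.0, -0.067, 0.998, 0.0]
wrist_force: [-0.4, 5.3, 2.7]
opening: 0.096
```

Emit:
{"name": "move_arm", "arguments": {
  "commands": [
    [0,-0.0005,0,0,0,0,0.004],
    [0,-0.001,0,0,0,0,0.004],
    [0,-0.001,0,0,0,0,0.004]
  ]
}}

```text
t: 32.75
ee_pos: [0.6013, 0.0534, 0.1198]
tcp_rot: [0.0, -0.067, 0.998, 0.001]
wrist_force: [-1.6, 7.7, 3.3]
opening: 0.098
```

Emit:
{"name": "move_arm", "arguments": {
  "commands": [
    [0,-0.0005,0,0,0,0,0.004],
    [0,-0.001,0,0,0,0,0.004],
    [0,-0.001,0,0,0,0,0.004]
  ]
}}

```text
t: 33.05
ee_pos: [0.6013, 0.0532, 0.1199]
tcp_rot: [0.0, -0.067, 0.998, 0.002]
wrist_force: [-2.8, 11.2, 5.0]
opening: 0.094
```

```bash
python3 st.py; python3 gap.py
```

```text
F [-2.75 11.19  5.03] T [ 2.681  0.637 -0.027] pos [0.6013 0.0532 0.1199] yaw 187.72 j6 -0.2648 eff6 0.008 op 0.094
-0.006 226 0.1119 [128. 120. 123.] brass 0
-0.005 200 0.1121 [132.5 123.5 127.5] brass 0
-0.004 108 0.1117 [133.   96.5  84. ] brass 0
-0.003 182 0.1119 [127.  68.  45.] brass 0
-0.002 189 0.111 [105.  61.  47.] brass 0
-0.001 485 0.1123 [69. 58. 54.] brass 0
0.0 207 0.1153 [71. 67. 64.] brass 0
0.001 221 0.1147 [72. 68. 66.] brass 0
0.002 211 0.1153 [71. 67. 65.] brass 0
```

Emit:
{"name": "move_arm", "arguments": {
  "commands": [
    [0,-0.0005,0,0,0,0,0.004],
    [0,-0.001,0,0,0,0,0.004],
    [0,-0.0013,0,0,0,0,0.004]
  ]
}}

```text
t: 33.4
ee_pos: [0.6013, 0.053, 0.12]
tcp_rot: [0.0, -0.068, 0.998, 0.003]
wrist_force: [-3.7, 18.7, 6.4]
opening: 0.093
```

Emit:
{"name": "move_arm", "arguments": {
  "commands": [
    [0,0.0015,0,0,0,0,0.004],
    [0,0.003,0,0,0,0,0.004],
    [0,0.003,0,0,0,0,0.03],
    [0,0.003,0,0,0,0,0.03],
    [0,0.003,0,0,0,0,0.03]
  ]
}}

```text
t: 33.9
ee_pos: [0.6013, 0.0523, 0.1193]
tcp_rot: [0.0, -0.066, 0.998, -0.0]
wrist_force: [0.2, -0.5, 0.2]
opening: 0.349
```

Emit:
{"name": "move_arm", "arguments": {
  "commands": [
    [0,0,-0.04,0,0,0,0.03],
    [0,0,-0.08,0,0,-0.1,0.03],
    [-0.025,0,-0.12,0,0,-0.24,0.03],
    [-0.06,0,-0.12,0,0,-0.38,0.03],
    [-0.06,0,-0.12,0,0,-0.5,0.03]
  ]
}}

```text
t: 34.4
ee_pos: [0.6637, 0.0603, 0.2377]
tcp_rot: [-0.0, -0.314, 0.95, -0.0]
wrist_force: [-0.2, -0.4, -0.7]
opening: 0.351
```

```bash
python3 chk.py; python3 gap.py
python3 - <<'E'
from h import *
plan((.6405,.0235,.24),-53.9)
E
```

```text
[-0.22 -0.43 -0.73] [ 0.003  0.008 -0.043] [0.6637 0.0603 0.2377] [-0.105  0.317  0.349  1.603 -0.    -0.743]
tab A,L -0.0478 0.0007 ((0.024021664634346962, 0.010206266306340694), 8.119579315185547) ztop 0.1446
skirt (array([-0.0012,  0.0889]), np.float64(0.0004))
blue max A [-0.003  -0.0025]
key 176 [0.6421 0.0249] ((0.023934870958328247, 0.007391602732241154), 35.58448791503906) ztop 0.1774
-0.006 107 0.1118 [165. 156. 163.] brass 0
-0.005 99 0.1109 [152.  98.  82.] brass 0
-0.004 85 0.1116 [173.  89.  56.] brass 0
-0.003 87 0.1111 [154.  86.  58.] brass 0
-0.002 68 0.1063 [85.5 84.  90. ] brass 15
-0.001 116 0.1135 [83. 84. 84.] brass 10
0.0 99 0.1155 [94. 89. 86.] brass 0
0.001 99 0.1154 [93. 89. 87.] brass 0
0.002 100 0.116 [93.5 89.  87. ] brass 0
shift [ 0.0385 -0.0175 -0.0018] turn [ 0.0006 -0.0013  0.0046] j6 -0.74
```

The cap is home again: tab back at the original seated depth and 19 N at the stop. The key grips show I'd held the TCP about 1.3 mm too far out in y last time. I'll regrip at y≈0.022, slightly toward the collar.

Run:
```python
from h import *
plan((.6410,.0218,.161),-53.9)
```

```text
shift [ 0.039  -0.0192  0.0772] turn [ 0.0006 -0.0013  0.0046] j6 -0.74
```

Emit:
{"name": "move_arm", "arguments": {
  "commands": [
    [0.02,-0.01,0,0,0,0.004,0.03],
    [0.039,-0.019,0,0,0,0.004,0.03],
    [0.039,-0.019,0.03,0,0,0.004,0.03],
    [0.039,-0.019,0.06,0,0,0.004,0.03],
    [0.039,-0.019,0.077,0,0,0.004,0.03]
  ]
}}

```text
t: 35.0
ee_pos: [0.639, 0.0221, 0.1602]
tcp_rot: [-0.001, -0.307, 0.952, 0.0]
wrist_force: [-0.0, -0.9, -0.4]
opening: 0.351
```

Emit:
{"name": "move_arm", "arguments": {
  "commands": [
    [0,0,0,0,0,0,0.03],
    [0,0,0,0,0,0,0.03]
  ]
}}

```text
t: 35.2
ee_pos: [0.6402, 0.0223, 0.1632]
tcp_rot: [0.0, -0.308, 0.951, -0.0]
wrist_force: [-0.2, 0.0, 0.2]
opening: 0.354
```

```bash
python3 st.py
python3 - <<'E'
from h import *
plan((.6410,.0218,.161),-53.9)
E
```

```text
F [-0.2   0.01  0.21] T [ 0.004  0.005 -0.027] pos [0.6402 0.0223 0.1632] yaw 215.92 j6 -0.7958 eff6 0.042 op 0.354
shift [-0.0004 -0.0008  0.0022] turn [-0.0005  0.0002 -0.0031] j6 -0.796
```

Emit:
{"name": "move_arm", "arguments": {
  "commands": [
    [0,-0.0005,0.001,0,0,0,0.02],
    [0,-0.0005,0.001,0,0,0,0.012],
    [0,-0.0005,0.001,0,0,0,0.003],
    [0,-0.0005,0.001,0,0,0,0.003],
    [0,-0.0005,0.001,0,0,0,0.003]
  ],
  "newtons": 50
}}

```text
t: 35.7
ee_pos: [0.6414, 0.0221, 0.1622]
tcp_rot: [0.001, -0.309, 0.951, -0.0]
wrist_force: [1.8, 1.3, 4.9]
opening: 0.077
```

```bash
python3 st.py;python3 gap.py
```

```text
F [1.84 1.26 4.91] T [ 0.363 -0.153  0.057] pos [0.6414 0.0221 0.1622] yaw 216.05 j6 -0.7983 eff6 -0.008 op 0.077
-0.006 185 0.1114 [149. 140. 144.] brass 0
-0.005 229 0.1113 [141. 127. 131.] brass 0
-0.004 192 0.1098 [126.   80.5  50. ] brass 0
-0.003 155 0.1115 [154.  82.  52.] brass 0
-0.002 110 0.1119 [130.  75.  52.] brass 0
-0.001 92 0.1147 [85.5 78.  74. ] brass 0
0.0 173 0.1153 [84. 81. 79.] brass 0
0.001 175 0.1156 [85. 82. 79.] brass 0
0.002 182 0.1154 [86. 81. 79.] brass 0
```

Now the key is pushed lightly into the collar (+1.3 N) and no brass shows. Retightening.

Emit:
{"name": "move_arm", "arguments": {
  "commands": [
    [0,0,-0.001,0,0,0.04,0.003],
    [0,0,-0.001,0,0,0.08,0.003],
    [0,0,-0.001,0,0,0.12,0.003]
  ]
}}

```text
t: 36.05
ee_pos: [0.641, 0.0219, 0.1624]
tcp_rot: [0.0, -0.251, 0.968, -0.0]
wrist_force: [1.7, 0.2, 2.7]
opening: 0.079
```

```bash
python3 st.py
```

```text
F [1.68 0.19 2.66] T [ 0.139 -0.26   0.107] pos [0.641  0.0219 0.1624] yaw 209.08 j6 -0.6769 eff6 -0.555 op 0.079
```

Emit:
{"name": "move_arm", "arguments": {
  "commands": [
    [0,0,0,0,0,0.03,0.003],
    [0,0,0,0,0,0.06,0.003],
    [0,0,0,0,0,0.08,0.003]
  ]
}}

```text
t: 36.35
ee_pos: [0.641, 0.0219, 0.1624]
tcp_rot: [0.0, -0.212, 0.977, -0.0]
wrist_force: [1.1, 0.0, 2.6]
opening: 0.079
```

```bash
python3 st.py
```

```text
F [1.11 0.03 2.56] T [ 0.052 -0.349  0.071] pos [0.641  0.0219 0.1624] yaw 204.51 j6 -0.5969 eff6 -0.07 op 0.079
```

Emit:
{"name": "move_arm", "arguments": {
  "commands": [
    [0,0,0,0,0,0.03,0.003],
    [0,0,0,0,0,0.06,0.003],
    [0,0,0,0,0,0.08,0.003]
  ]
}}

```text
t: 36.65
ee_pos: [0.641, 0.0219, 0.1624]
tcp_rot: [0.0, -0.173, 0.985, -0.0]
wrist_force: [1.6, -0.2, 2.2]
opening: 0.078
```

```bash
python3 st.py
```

```text
F [ 1.56 -0.25  2.22] T [-0.009 -0.379  0.15 ] pos [0.641  0.0219 0.1624] yaw 199.91 j6 -0.5167 eff6 -0.037 op 0.078
```

Emit:
{"name": "move_arm", "arguments": {
  "commands": [
    [0,0,0,0,0,0.03,0.003],
    [0,0,0,0,0,0.06,0.003],
    [0,0,0,0,0,0.08,0.003]
  ]
}}

```text
t: 36.95
ee_pos: [0.6409, 0.0219, 0.1624]
tcp_rot: [0.0, -0.133, 0.991, -0.0]
wrist_force: [1.1, 0.9, 4.4]
opening: 0.079
```

```bash
python3 st.py
```

```text
F [1.11 0.9  4.38] T [-0.091 -0.365  0.249] pos [0.6409 0.0219 0.1624] yaw 195.32 j6 -0.4367 eff6 0.005 op 0.079
```

Emit:
{"name": "move_arm", "arguments": {
  "commands": [
    [0,0,0,0,0,0,0.003]
  ]
}}

```text
t: 37.05
ee_pos: [0.6409, 0.0219, 0.1624]
tcp_rot: [0.0, -0.134, 0.991, -0.0]
wrist_force: [2.0, 0.3, 4.3]
opening: 0.077
```

```bash
python3 st.py
```

```text
F [2.04 0.35 4.34] T [-0.073 -0.433  0.107] pos [0.6409 0.0219 0.1624] yaw 195.38 j6 -0.4377 eff6 0.458 op 0.077
```

Emit:
{"name": "move_arm", "arguments": {
  "commands": [
    [0,0,0,0,0,0,0.003]
  ]
}}

```text
t: 37.15
ee_pos: [0.6409, 0.0219, 0.1624]
tcp_rot: [0.0, -0.134, 0.991, -0.0]
wrist_force: [0.8, 0.1, 4.4]
opening: 0.075
```

```bash
python3 st.py; python3 gap.py
```

```text
F [0.79 0.11 4.4 ] T [-0.129 -0.483  0.156] pos [0.6409 0.0219 0.1624] yaw 195.44 j6 -0.4388 eff6 0.188 op 0.075
-0.006 190 0.112 [151.5 143.5 147.5] brass 0
-0.005 193 0.111 [134.  97.  94.] brass 0
-0.004 166 0.1106 [138.5  80.   50.5] brass 0
-0.003 153 0.1114 [142.  76.  50.] brass 0
-0.002 135 0.1077 [92. 73. 62.] brass 32
-0.001 147 0.1125 [78. 79. 78.] brass 24
0.0 178 0.1151 [84. 80. 76.] brass 0
0.001 177 0.1155 [84. 80. 77.] brass 0
0.002 176 0.1154 [85. 81. 78.] brass 0
```

Emit:
{"name": "move_arm", "arguments": {
  "commands": [
    [0,0,0,0,0,0,0.003]
  ]
}}

```text
t: 37.3
ee_pos: [0.6409, 0.0219, 0.1624]
tcp_rot: [0.0, -0.134, 0.991, -0.0]
wrist_force: [1.8, 0.1, 3.6]
opening: 0.075
```

```bash
python3 st.py
```

```text
F [1.78 0.11 3.64] T [-0.096 -0.498  0.13 ] pos [0.6409 0.0219 0.1624] yaw 195.44 j6 -0.4386 eff6 0.143 op 0.075
```

```bash
cat > fine.py <<'E'
from h import *
w=dict(np.load('last_wrist.npz'))
P=wcloud(w);Q=P-SEAT;A=Q@D;L=Q@LF;Z=P[...,2]
hsv=cv2.cvtColor(w["frame"],cv2.COLOR_BGR2HSV);H,S=hsv[...,0],hsv[...,1]
m=(w["range_z"]>0)&(abs(L)<.03)&(Z>.085)&(Z<.13)&(abs(A)<.008)
bl=m&(H>100)&(H<130)&(S>110);br=m&(H>8)&(H<30)&(S>70);dk=m&(S<50)&(w["frame"].mean(-1)<110)&(A>-.004)
for l in np.arange(-.02,.021,.005):
    q=abs(L-l)<.0025;g=lambda k,pc:np.percentile(A[k&q],pc).round(4) if (k&q).sum()>4 else None
    print(l.round(3),"blue end",g(bl,97),"brass",(br&q).sum(),g(br,5),g(br,95),"dark start",g(dk,3),"n",(bl&q).sum(),(dk&q).sum())
E
python3 fine.py
```

```text
-0.02 blue end -0.0025 brass 3 None None dark start -0.001 n 54 154
-0.015 blue end -0.0024 brass 15 -0.0019 -0.0013 dark start -0.001 n 55 166
-0.01 blue end -0.0024 brass 10 -0.0019 -0.0013 dark start -0.0009 n 54 172
-0.005 blue end -0.0023 brass 11 -0.0018 -0.0012 dark start -0.001 n 52 170
0.0 blue end -0.0021 brass 9 -0.0017 -0.0013 dark start -0.001 n 51 167
0.005 blue end -0.0019 brass 6 -0.0016 -0.0012 dark start -0.0009 n 45 150
0.01 blue end -0.0019 brass 5 -0.0016 -0.0013 dark start -0.0009 n 37 128
0.015 blue end -0.0017 brass 0 None None dark start -0.0008 n 32 102
0.02 blue end -0.0016 brass 0 None None dark start -0.0012 n 15 77
```

Emit:
{"name": "move_arm", "arguments": {
  "commands": [
    [0,0,0,0,0,-0.12,0.003],
    [0,0,0,0,0,-0.22,0.003],
    [0.0003,-0.001,0,0,0,-0.22,0.003],
    [0.0003,-0.002,0,0,0,-0.22,0.003],
    [0.0003,-0.0025,0,0,0,-0.22,0.003]
  ]
}}

```text
t: 37.8
ee_pos: [0.641, 0.0202, 0.1622]
tcp_rot: [0.0, -0.241, 0.97, 0.001]
wrist_force: [1.8, 6.0, 3.9]
opening: 0.076
```

```bash
python3 st.py; python3 gap.py >/dev/null; python3 fine.py
```

```text
F [1.79 6.   3.88] T [ 1.591 -0.291 -0.114] pos [0.641  0.0202 0.1622] yaw 207.91 j6 -0.6598 eff6 -0.043 op 0.076
-0.02 blue end -0.0022 brass 0 None None dark start -0.0007 n 58 152
-0.015 blue end -0.0021 brass 0 None None dark start -0.001 n 56 165
-0.01 blue end -0.0019 brass 0 None None dark start -0.0009 n 58 175
-0.005 blue end -0.0018 brass 0 None None dark start -0.0006 n 50 171
0.0 blue end -0.0018 brass 0 None None dark start -0.0005 n 51 166
0.005 blue end -0.0016 brass 0 None None dark start -0.0005 n 44 153
0.01 blue end -0.002 brass 0 None None dark start -0.0007 n 33 135
0.015 blue end -0.0021 brass 0 None None dark start -0.0008 n 27 103
0.02 blue end -0.0024 brass 0 None None dark start -0.0008 n 11 78
```

No brass at all now, at 6 N toward the collar. I'm tightening while holding that.

Emit:
{"name": "move_arm", "arguments": {
  "commands": [
    [0,0,0,0,0,0.03,0.003],
    [0,0,0,0,0,0.06,0.003],
    [0,0,0,0,0,0.08,0.003]
  ]
}}

```text
t: 38.15
ee_pos: [0.641, 0.02, 0.1622]
tcp_rot: [-0.0, -0.202, 0.979, 0.0]
wrist_force: [2.2, 5.1, 4.1]
opening: 0.078
```

```bash
python3 st.py
```

```text
F [2.22 5.06 4.14] T [ 1.301 -0.362  0.141] pos [0.641  0.02   0.1622] yaw 203.3 j6 -0.5794 eff6 -0.069 op 0.078
```

Emit:
{"name": "move_arm", "arguments": {
  "commands": [
    [0,0,0,0,0,0.03,0.003],
    [0,0,0,0,0,0.06,0.003],
    [0,0,0,0,0,0.08,0.003]
  ]
}}

```text
t: 38.45
ee_pos: [0.6411, 0.0199, 0.1622]
tcp_rot: [-0.0, -0.163, 0.987, 0.0]
wrist_force: [0.7, 5.3, 3.0]
opening: 0.075
```

```bash
python3 st.py
```

```text
F [0.67 5.29 3.04] T [ 1.311 -0.373  0.097] pos [0.6411 0.0199 0.1622] yaw 198.76 j6 -0.5001 eff6 -0.041 op 0.075
```

Emit:
{"name": "move_arm", "arguments": {
  "commands": [
    [0,0,0,0,0,0.03,0.003],
    [0,0,0,0,0,0.06,0.003],
    [0,0,0,0,0,0.08,0.003]
  ]
}}

```text
t: 38.75
ee_pos: [0.641, 0.0198, 0.1622]
tcp_rot: [-0.0, -0.123, 0.992, 0.0]
wrist_force: [0.6, 4.9, 3.2]
opening: 0.079
```

```bash
python3 st.py
```

```text
F [0.64 4.88 3.23] T [ 1.336 -0.275  0.197] pos [0.641  0.0198 0.1622] yaw 194.18 j6 -0.4202 eff6 -0.023 op 0.079
```

Emit:
{"name": "move_arm", "arguments": {
  "commands": [
    [0,0,0,0,0,0,0.003]
  ]
}}

```text
t: 38.85
ee_pos: [0.6411, 0.0198, 0.1623]
tcp_rot: [-0.0, -0.124, 0.992, 0.0]
wrist_force: [1.6, 6.4, 3.9]
opening: 0.075
```

```bash
python3 st.py
```

```text
F [1.63 6.38 3.9 ] T [ 1.354 -0.303  0.127] pos [0.6411 0.0198 0.1623] yaw 194.2 j6 -0.4206 eff6 0.389 op 0.075
```

Emit:
{"name": "move_arm", "arguments": {
  "commands": [
    [0,0,0,0,0,0,0.003]
  ]
}}

```text
t: 38.95
ee_pos: [0.641, 0.0198, 0.1623]
tcp_rot: [-0.0, -0.124, 0.992, 0.0]
wrist_force: [1.0, 5.5, 4.4]
opening: 0.074
```

```bash
python3 st.py; python3 gap.py >/dev/null; python3 fine.py
```

```text
F [0.95 5.55 4.42] T [ 1.39  -0.276  0.15 ] pos [0.641  0.0198 0.1623] yaw 194.24 j6 -0.4213 eff6 0.14 op 0.074
-0.02 blue end -0.003 brass 6 -0.0028 -0.0018 dark start -0.0009 n 56 158
-0.015 blue end -0.0029 brass 25 -0.0026 -0.0014 dark start -0.0009 n 52 161
-0.01 blue end -0.0025 brass 16 -0.0022 -0.0013 dark start -0.0011 n 52 179
-0.005 blue end -0.0023 brass 12 -0.002 -0.0013 dark start -0.0008 n 50 169
0.0 blue end -0.0022 brass 5 -0.0016 -0.0013 dark start -0.0017 n 46 167
0.005 blue end -0.0021 brass 2 None None dark start -0.001 n 42 149
0.01 blue end -0.0017 brass 0 None None dark start -0.001 n 36 136
0.015 blue end -0.0016 brass 0 None None dark start -0.0008 n 29 99
0.02 blue end -0.0018 brass 0 None None dark start -0.001 n 13 75
```

Emit:
{"name": "move_arm", "arguments": {
  "commands": [
    [0,0.0008,0,0,0,0.02,0.003],
    [0,0.0008,0,0,0,0.04,0.003],
    [0,0.0008,0,0,0,0.06,0.003]
  ]
}}

```text
t: 39.3
ee_pos: [0.641, 0.0202, 0.1623]
tcp_rot: [-0.0, -0.093, 0.996, -0.0]
wrist_force: [2.0, 3.7, 3.5]
opening: 0.075
```

```bash
python3 st.py
```

```text
F [2.   3.72 3.55] T [ 0.927 -0.408  0.173] pos [0.641  0.0202 0.1623] yaw 190.72 j6 -0.359 eff6 -0.112 op 0.075
```

Emit:
{"name": "move_arm", "arguments": {
  "commands": [
    [0,0,0,0,0,0,0.003]
  ]
}}

```text
t: 39.4
ee_pos: [0.641, 0.0202, 0.1623]
tcp_rot: [-0.0, -0.094, 0.996, -0.0]
wrist_force: [1.9, 3.0, 3.3]
opening: 0.071
```

```bash
python3 st.py
```

```text
F [1.9  2.98 3.28] T [ 0.996 -0.408  0.136] pos [0.641  0.0202 0.1623] yaw 190.77 j6 -0.3598 eff6 0.439 op 0.071
```

Emit:
{"name": "move_arm", "arguments": {
  "commands": [
    [0,0,0,0,0,0,0.003]
  ]
}}

```text
t: 39.5
ee_pos: [0.641, 0.0202, 0.1623]
tcp_rot: [0.0, -0.094, 0.996, -0.0]
wrist_force: [2.6, 3.2, 3.7]
opening: 0.081
```

```bash
python3 st.py
```

```text
F [2.6  3.25 3.66] T [ 0.966 -0.395  0.169] pos [0.641  0.0202 0.1623] yaw 190.83 j6 -0.361 eff6 0.182 op 0.081
```

Emit:
{"name": "move_arm", "arguments": {
  "commands": [
    [0,0,0,0,0,0,0.003]
  ]
}}

```text
t: 39.6
ee_pos: [0.641, 0.0203, 0.1623]
tcp_rot: [0.0, -0.094, 0.996, -0.0]
wrist_force: [1.2, 3.1, 2.7]
opening: 0.077
```

```bash
python3 st.py
```

```text
F [1.17 3.07 2.71] T [ 0.975 -0.425  0.107] pos [0.641  0.0203 0.1623] yaw 190.84 j6 -0.3611 eff6 0.132 op 0.077
```

Emit:
{"name": "move_arm", "arguments": {
  "commands": [
    [0,0,0,0,0,0,0.003]
  ]
}}

```text
t: 39.7
ee_pos: [0.641, 0.0203, 0.1623]
tcp_rot: [0.0, -0.094, 0.996, -0.0]
wrist_force: [1.4, 3.7, 4.5]
opening: 0.076
```

```bash
python3 st.py;  python3 gap.py >/dev/null; python3 fine.py
```

```text
F [1.36 3.66 4.48] T [ 0.956 -0.445  0.079] pos [0.641  0.0203 0.1623] yaw 190.84 j6 -0.3611 eff6 0.128 op 0.076
-0.02 blue end -0.0032 brass 4 None None dark start -0.001 n 50 162
-0.015 blue end -0.0028 brass 19 -0.0022 -0.0014 dark start -0.001 n 56 163
-0.01 blue end -0.0026 brass 19 -0.002 -0.0013 dark start -0.0011 n 53 175
-0.005 blue end -0.0023 brass 13 -0.0018 -0.0012 dark start -0.001 n 48 167
0.0 blue end -0.0021 brass 8 -0.0016 -0.0014 dark start -0.0012 n 45 166
0.005 blue end -0.002 brass 6 -0.0016 -0.0012 dark start -0.001 n 43 148
0.01 blue end -0.0016 brass 1 None None dark start -0.0013 n 36 137
0.015 blue end -0.0016 brass 0 None None dark start -0.0012 n 31 102
0.02 blue end -0.0018 brass 0 None None dark start -0.0014 n 13 75
```

Emit:
{"name": "move_arm", "arguments": {
  "commands": [
    [0,0,0,0,0,0.015,0.003]
  ]
}}

```text
t: 39.85
ee_pos: [0.641, 0.0202, 0.1623]
tcp_rot: [-0.0, -0.087, 0.996, -0.0]
wrist_force: [1.9, 4.0, 3.1]
opening: 0.077
```

```bash
python3 st.py
```

```text
F [1.85 3.98 3.07] T [ 0.866 -0.447  0.232] pos [0.641  0.0202 0.1623] yaw 189.96 j6 -0.3456 eff6 -0.237 op 0.077
```

Emit:
{"name": "move_arm", "arguments": {
  "commands": [
    [0,0,0,0,0,0.015,0.003]
  ]
}}

```text
t: 39.95
ee_pos: [0.641, 0.0202, 0.1623]
tcp_rot: [-0.0, -0.079, 0.997, -0.0]
wrist_force: [2.2, 3.9, 3.4]
opening: 0.077
```

```bash
python3 st.py
```

```text
F [2.19 3.88 3.44] T [ 0.911 -0.397  0.247] pos [0.641  0.0202 0.1623] yaw 189.05 j6 -0.3298 eff6 -0.059 op 0.077
```

Emit:
{"name": "move_arm", "arguments": {
  "commands": [
    [0,0,0,0,0,0.015,0.003]
  ]
}}

```text
t: 40.05
ee_pos: [0.641, 0.0202, 0.1623]
tcp_rot: [-0.0, -0.071, 0.997, -0.0]
wrist_force: [1.9, 2.5, 4.0]
opening: 0.077
```

```bash
python3 st.py
```

```text
F [1.92 2.49 3.96] T [ 0.831 -0.343  0.225] pos [0.641  0.0202 0.1623] yaw 188.19 j6 -0.3147 eff6 -0.013 op 0.077
```

Emit:
{"name": "move_arm", "arguments": {
  "commands": [
    [0,0,0,0,0,0.01,0.003]
  ]
}}

```text
t: 40.15
ee_pos: [0.641, 0.0203, 0.1623]
tcp_rot: [-0.0, -0.067, 0.998, -0.0]
wrist_force: [1.3, 3.1, 3.7]
opening: 0.075
```

```bash
python3 st.py
```

```text
F [1.26 3.1  3.74] T [ 0.865 -0.286  0.226] pos [0.641  0.0203 0.1623] yaw 187.63 j6 -0.3049 eff6 0.151 op 0.075
```

Four readings in motion average 0.232 N m against 0.096 drag, about 0.135 above it: snug. Letting go and moving clear.

Emit:
{"name": "move_arm", "arguments": {
  "commands": [
    [0,0.0007,0,0,0,0,0.003],
    [0,0.0007,0,0,0,0,0.025],
    [0,0.0007,0,0,0,0,0.025],
    [0,0.0007,0,0,0,0,0.025],
    [0,0.0007,-0.03,0,0,0,0.025]
  ]
}}

```text
t: 40.65
ee_pos: [0.6385, 0.0211, 0.1878]
tcp_rot: [-0.004, -0.067, 0.998, 0.001]
wrist_force: [0.2, -0.6, -0.4]
opening: 0.292
```

Emit:
{"name": "move_arm", "arguments": {
  "commands": [
    [0,0,-0.045,0,0,0,0.025],
    [-0.01,0.01,-0.08,0,0,0,0.025],
    [-0.02,0.03,-0.08,0,0,0,0.025],
    [-0.02,0.035,-0.08,0,0,0,0.025],
    [-0.02,0.035,-0.08,0,0,0,0.025]
  ]
}}

```text
t: 41.15
ee_pos: [0.6556, 0.0588, 0.2714]
tcp_rot: [-0.001, -0.068, 0.998, -0.0]
wrist_force: [-0.1, 0.7, -0.1]
opening: 0.293
```

```bash
python3 chk.py; python3 gap.py; python3 fine.py
```

```text
[-0.12  0.72 -0.07] [-0.033  0.01   0.023] [0.6556 0.0588 0.2714] [-0.109  0.307  0.399  1.664 -0.    -0.244]
tab A,L -0.0464 0.0027 ((0.024193257093429565, 0.010286904871463776), 4.807192325592041) ztop 0.1452
skirt (array([-0.0005,  0.0889]), np.float64(0.0004))
blue max A [-0.003  -0.0021]
key 228 [0.6432 0.0212] ((0.023124974220991135, 0.008022954687476158), 12.3226318359375) ztop 0.1768
-0.006 72 0.111 [161.5 137.5 130.5] brass 0
-0.005 65 0.1107 [166. 118. 111.] brass 0
-0.004 64 0.1098 [158.  86.  51.] brass 0
-0.003 60 0.1124 [153.5  84.   57. ] brass 0
-0.002 40 0.108 [93.  68.  58.5] brass 0
-0.001 160 0.1109 [79. 76. 75.] brass 6
0.0 79 0.1146 [92. 89. 86.] brass 0
0.001 72 0.115 [91. 87. 85.] brass 0
0.002 82 0.1152 [91.5 87.  85. ] brass 0
-0.02 blue end -0.0023 brass 0 None None dark start -0.0015 n 18 74
-0.015 blue end -0.0024 brass 0 None None dark start -0.0015 n 18 74
-0.01 blue end -0.0026 brass 2 None None dark start -0.0009 n 18 80
-0.005 blue end -0.0025 brass 4 None None dark start -0.0012 n 18 68
0.0 blue end -0.0026 brass 0 None None dark start -0.0012 n 18 73
0.005 blue end -0.0021 brass 0 None None dark start -0.0015 n 18 72
0.01 blue end -0.0021 brass 0 None None dark start -0.0014 n 15 65
0.015 blue end -0.0021 brass 0 None None dark start -0.0015 n 12 56
0.02 blue end -0.0024 brass 0 None None dark start -0.0015 n 7 55
```

The gap is closed, with almost no brass pixels left, and the arm is clear. Handing in.

```bash
python3 -c "
from plant import arm
print(arm.close_job())"
```

```text
the job is handed in; nothing more can be done
None
```

The blue cap is on the stub against the collar, the band is snug, and I handed the job in at about 41 s with the arm clear of everything.

- **First attempt:** I pushed the cap home until the force rose to 17 N at the stop, let go, and turned the key clockwise until it felt snug. The check afterwards showed that turning the key had drawn the cap back about 2 mm.
- **Mending it:** A push on the tab with the band still tight (15 N) did not move it. I loosened the key about 0.5 rad and pushed the cap home again, to 19 N at the stop. I regripped the key more centrally. A sub-millimetre gap came back as it tightened, so I backed the key off once more and tightened it while pressing lightly toward the collar.
- **Tightness:** The last four readings while turning averaged about 0.23 N m against a drag of about 0.10 N m. That is roughly 0.13 N m above the drag, inside the snug window. Single readings scatter by about ±0.04 N m, and readings taken at rest were lower.
- **Fit:** The last depth check, after letting go, showed the cap's edge at the collar with almost no brass visible. Any remaining gap is well under 1 mm.
- **What disagreed:** The last check put the tab about 2.7° off the stub axis, where earlier checks showed it aligned. This may be a slight twist from the key torque or camera noise; I left it.
- **Bystanders:** I did not touch any of the other things knowingly. I compared them with the start only by eye in one small top-view picture, taken before the mending.

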